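Roll-test spare printer rollers and pack the kit crate

ROBOT

A 6-joint arm with a two-finger parallel gripper is mounted at the origin on the work surface. World frame = base frame: x ahead of the robot, y to its left, z up, the work surface at z = 0. Lengths are in m, angles in degrees, forces in N, time in s.
With the tool pointing down it reaches from about 0.375 to 0.9 m from the base axis. Payload 3.1 kg.
Tool frame: the origin (TCP) lies on the front face of the gripper's body, between the roots of the fingers; the fingertips stand 70 mm ahead of it and the grasp point (between the pads) lies 51 mm ahead of it (bot.tip_extent is the distance from the TCP to the fingertips, in m); z points along the fingers, x is the direction in which the jaws open and shut, and the axes are right-handed (so a half turn about z gives the same grasp; the last joint's range is limited). The gripper opens to 87 mm and grips with 3 to 60 N. Pads are 19 mm wide; open, the fingers measure 117 mm over their backs; the gripper's body (75 mm by 190 mm) begins 51 mm behind the grasp point.
Start: joints at [-84.941, 30.224, 82.088, -0, 67.689, -10.227], TCP at [0.165, -0.603, 0.292] pointing down, gripper open.
Joint ranges: [-176.69, 176.69], [-43.24, 126.21], [12.49, 139.97], [-82, 262], [0, 151.66], [-163.58, 163.58]. Speed limits (degrees/s): [159.86, 159.86, 180, 180, 180, 180].

INTERFACE

Orientations are given as a 3x3 rotation matrix whose columns are the frame's x, y, z axes.
In Python, from rig import bot, viewer, ticket gives the robot as it stands. The module is installed in compiled form; this text tells all that it offers.
- The arm moves only by the tool arm_command, never from a script. Its argument "targets" is a list of rows, each an object with "rot": the turn, a rotation vector about the tool's x, y, z in degrees, a list of three; "offset": the shift along the tool's x, y, z in cm, a list of three; "gripper": the closure, from 0 (fully open) to 1 (shut). A call has 1 to 8 rows; each row is the pose to reach, as a shift and turn from the pose commanded when the call began, along the tool's axes at that moment; what a row does not reach only later rows make up. A row lasts 1/10 s, in which the tool goes at most 50 mm and 8.59 degrees, less where a joint would pass 70% of its speed; a pose out of reach is approached as far as the arm can. A call with a gripper value outside its range is refused whole. The fingers move at their own pace and stop on an object; the grip force is fixed at half the most. Time passes only in rows, so rows that repeat a pose let the fingers close. It gives the time, the measured TCP pose, the force and the opening at its end, in the units of the state.
- bot.read_state(): the state, without advancing time (a new reading comes with each control period).
- viewer.capture(name): name is "side" or "top" or "wrist"; returns a dict with "frame" (420x560x3 uint8, red, green, blue), "fx", "fy", "cx", "cy" (pixels), "D" ([k1, k2, p1, p2, k3] as OpenCV has them; the pictures are not rectified), "view" (4x4, takes a point from world to camera coordinates). Camera axes: x right, y down, z forward; pixel columns grow to the right and rows downward; lengths in m; the calibration is good to about 2 mm. A picture is of the moment at which its call begins. There is no depth.
- ticket.hand_in(): hands the job in, once; it reports no verdict.
The state is a dict: "time_s": time; "joint_positions": joint angles; "qvel": joint speeds; "tau": joint torques, N m; "position": TCP position; "tcp_rot": TCP orientation; "force": force on the tool from outside, world axes, zero at the start; "moment": the same for the moment, N m; "opening": opening from 0.0 (shut) to 1.0 (fully open).
Only numpy, scipy, OpenCV 4.12 (cv2) and the standard library are available. Lean on these libraries where they do the work, as an engineer would, in place of code of your own. Each camera call takes 0.05 s, during which the arm holds its last target. There are 200 camera calls.

TASK

Sort the spare printer rollers in the grey tray, one at a time: lay the roller across the yellow band of the steel plate and let go of it, roll it along the plate past the green line without gripping it, then put it away before taking the next: on the floor of the blue crate if it runs true, in the red bin if it wobbles or lifts. When all the rollers are sorted, lay the white divider level on the crate's ledges over the straight ones and stand every parts box upright on the divider. Leave the other things on the desk alone.

Things in the scene. Friction and masses are not known exactly. Their poses are not given: they have to be found in the camera images.
- roller_a: one of six rollers of which three are present in a run (None: absent): smooth hard black rubber sleeve 36 mm in diameter, 110 mm long, with a steel journal 14 mm thick and 10 mm long at each end, 130 mm in all, about 0.28 kg. Origin in its middle, on the axis; the axis is its y. Up to two of the three present are bent; how many differs from run to run, so judge each by rolling it
- roller_b: a roller like roller_a (None: absent). How any straight roller behaves: rolled along the plate, its middle stays 18 mm above the plate's face and its axis stays level all the way round
- roller_c: a roller like roller_a (None: absent). How any bent roller behaves: its middle is 5 mm off the line through the sleeve's ends, so as it rolls the middle rises by up to 5 mm once a turn, it lurches over, and half a turn later it stands on its middle with the ends clear. At rest it lies flat like a straight one, middle 18 mm up, bow sideways
- roller_d: a roller like roller_a (None: absent). Pushed at under 0.1 m/s by the side of a finger at axis height, rollers roll and coast no more than about 20 mm; pushed from above the axis they may skid. One turn takes 113 mm
- roller_e: a roller like roller_a (None: absent)
- roller_f: a roller like roller_a (None: absent). Where rules speak of roller_X_c0: that is a part of the sleeve which lies off the roller's axis in x only if the roller is bent
- plate_start (a point): fixed steel plate with a matt face that grips rubber well, 220 mm (x) by 150 mm (y), its flat face 15 mm above the desk. A yellow band 50 mm wide crosses it, centred 78 mm from its centre at the end nearer the robot (-x). The point is where the middle of a roller belongs that lies across the band: over the band's centre line, 18 mm above the face. x points along the plate, the way to roll; the roller's axis lies along y
- plate_finish (a point): the same plate: point 90 mm beyond the plate's centre, in the middle of its width, 18 mm above the face (168 mm from plate_start along x); the plate ends 20 mm beyond it. The thin green line crosses the plate 30 mm before this point, 60 mm beyond the centre
- tray_in (a point): fixed grey tray where the rollers lie at the start, 212 mm (x) by 156 mm (y) outside, 22 mm high; the point is the centre of its inner floor, 4 mm above the desk. Three lanes at x = -60, 0 and +60 mm hold a roller each, axis along y; stubs 9 mm high at x = -30 and +30 mm, only beyond 32 mm from the middle in y, part the lanes: beside the middle of a roller the floor is free
- crate_floor (a point): fixed blue crate, 216 mm (x) by 186 mm (y) outside, rim 68 mm above the desk, walls 5 mm; the point is the centre of its inner floor, 5 mm above the desk. The floor, 206 mm (x) by 152 mm (y), has three roller lanes at x = -60, 0 and +60 mm, rollers lying along y, parted by stubs as in the tray (8 mm high, only beyond 32 mm from the middle)
- crate_ledge (a point): the same crate: the point at its centre, level with the tops of the two ledges (12 mm wide, along the walls at +y and -y, 43 mm above the floor) on which the divider rests; above them the crate is 206 mm (x) by 176 mm (y) inside, and its rim is 20 mm higher
- bin_in (a point): fixed red scrap bin, 118 mm (x) by 170 mm (y) outside, 50 mm high, walls 4 mm, open on top; the point is the centre of its inner floor, 4 mm above the desk
- divider: white divider plate, 196 mm (x) by 168 mm (y), 5 mm thick, lying loose on the desk at the start, with an upright grip rib in its middle: 12 mm thick (x), 60 mm long (y), 32 mm high. Its origin is the centre of the rib, 21 mm above the plate's underside; about 0.16 kg
- pack_1: cardboard box of parts, 52 by 52 mm, 50 mm high, with a green label, 0.14 kg; its origin is at its centre, half-way up, z up. One to three of the boxes are present (None: absent)
- pack_2: cardboard box of parts, 52 by 52 mm, 50 mm high, with a red label, 0.14 kg; its origin is at its centre, half-way up, z up. One to three of the boxes are present (None: absent)
- pack_3: cardboard box of parts, 52 by 52 mm, 50 mm high, with a yellow label, 0.14 kg; its origin is at its centre, half-way up, z up. One to three of the boxes are present (None: absent)
- jar: bystander: amber jar, 52 mm across, 60 mm high, standing among the boxes; centre of its underside
- stapler: bystander: red stapler, 150 by 36 mm, 43 mm high; centre of its underside
- screwdriver: bystander: screwdriver lying on the desk beyond the rest
Mind the look-alikes: they are no part of the job. What is shaped like the roller_f but turquoise is not meant.

How it is judged (in metres and radians):
On the way, in this order (a step that is already met when the one before it is completed fails the run):
1. a first roller lies let go across the yellow band (((distance between roller_a and plate_start below 0.036 m and angle between the y axis of roller_a and the y axis of plate_start, either way round below 0.3 rad and contact force between roller_a and the fingers below 3 N) or (distance between roller_b and plate_start below 0.036 m and angle between the y axis of roller_b and the y axis of plate_start, either way round below 0.3 rad and contact force between roller_b and the fingers below 3 N) or (distance between roller_c and plate_start below 0.036 m and angle between the y axis of roller_c and the y axis of plate_start, either way round below 0.3 rad and contact force between roller_c and the fingers below 3 N) or (distance between roller_d and plate_start below 0.036 m and angle between the y axis of roller_d and the y axis of plate_start, either way round below 0.3 rad and contact force between roller_d and the fingers below 3 N) or (distance between roller_e and plate_start below 0.036 m and angle between the y axis of roller_e and the y axis of plate_start, either way round below 0.3 rad and contact force between roller_e and the fingers below 3 N) or (distance between roller_f and plate_start below 0.036 m and angle between the y axis of roller_f and the y axis of plate_start, either way round below 0.3 rad and contact force between roller_f and the fingers below 3 N))), for 0.1 s.
2. a first roller goes past the green line, rolling on the plate, not held (((distance between roller_a and plate_finish below 0.042 m and angular speed of roller_a above 0.3 rad/s and contact force between roller_a and the fingers below 8 N) or (distance between roller_b and plate_finish below 0.042 m and angular speed of roller_b above 0.3 rad/s and contact force between roller_b and the fingers below 8 N) or (distance between roller_c and plate_finish below 0.042 m and angular speed of roller_c above 0.3 rad/s and contact force between roller_c and the fingers below 8 N) or (distance between roller_d and plate_finish below 0.042 m and angular speed of roller_d above 0.3 rad/s and contact force between roller_d and the fingers below 8 N) or (distance between roller_e and plate_finish below 0.042 m and angular speed of roller_e above 0.3 rad/s and contact force between roller_e and the fingers below 8 N) or (distance between roller_f and plate_finish below 0.042 m and angular speed of roller_f above 0.3 rad/s and contact force between roller_f and the fingers below 8 N))).
3. with one roller put away where it belongs, a second roller lies let go across the yellow band (((distance between roller_a and plate_start below 0.036 m and angle between the y axis of roller_a and the y axis of plate_start, either way round below 0.3 rad and contact force between roller_a and the fingers below 3 N) or (distance between roller_b and plate_start below 0.036 m and angle between the y axis of roller_b and the y axis of plate_start, either way round below 0.3 rad and contact force between roller_b and the fingers below 3 N) or (distance between roller_c and plate_start below 0.036 m and angle between the y axis of roller_c and the y axis of plate_start, either way round below 0.3 rad and contact force between roller_c and the fingers below 3 N) or (distance between roller_d and plate_start below 0.036 m and angle between the y axis of roller_d and the y axis of plate_start, either way round below 0.3 rad and contact force between roller_d and the fingers below 3 N) or (distance between roller_e and plate_start below 0.036 m and angle between the y axis of roller_e and the y axis of plate_start, either way round below 0.3 rad and contact force between roller_e and the fingers below 3 N) or (distance between roller_f and plate_start below 0.036 m and angle between the y axis of roller_f and the y axis of plate_start, either way round below 0.3 rad and contact force between roller_f and the fingers below 3 N)) and (((x of roller_a_c0 in the frame of roller_a below 0.0015 m and horizontal distance between roller_a and crate_floor below 0.1 m and height (world z) of roller_a below 0.035 m) or (x of roller_a_c0 in the frame of roller_a above 0.0015 m and horizontal distance between roller_a and bin_in below 0.06 m and height (world z) of roller_a below 0.06 m)) or ((x of roller_b_c0 in the frame of roller_b below 0.0015 m and horizontal distance between roller_b and crate_floor below 0.1 m and height (world z) of roller_b below 0.035 m) or (x of roller_b_c0 in the frame of roller_b above 0.0015 m and horizontal distance between roller_b and bin_in below 0.06 m and height (world z) of roller_b below 0.06 m)) or ((x of roller_c_c0 in the frame of roller_c below 0.0015 m and horizontal distance between roller_c and crate_floor below 0.1 m and height (world z) of roller_c below 0.035 m) or (x of roller_c_c0 in the frame of roller_c above 0.0015 m and horizontal distance between roller_c and bin_in below 0.06 m and height (world z) of roller_c below 0.06 m)) or ((x of roller_d_c0 in the frame of roller_d below 0.0015 m and horizontal distance between roller_d and crate_floor below 0.1 m and height (world z) of roller_d below 0.035 m) or (x of roller_d_c0 in the frame of roller_d above 0.0015 m and horizontal distance between roller_d and bin_in below 0.06 m and height (world z) of roller_d below 0.06 m)) or ((x of roller_e_c0 in the frame of roller_e below 0.0015 m and horizontal distance between roller_e and crate_floor below 0.1 m and height (world z) of roller_e below 0.035 m) or (x of roller_e_c0 in the frame of roller_e above 0.0015 m and horizontal distance between roller_e and bin_in below 0.06 m and height (world z) of roller_e below 0.06 m)) or ((x of roller_f_c0 in the frame of roller_f below 0.0015 m and horizontal distance between roller_f and crate_floor below 0.1 m and height (world z) of roller_f below 0.035 m) or (x of roller_f_c0 in the frame of roller_f above 0.0015 m and horizontal distance between roller_f and bin_in below 0.06 m and height (world z) of roller_f below 0.06 m)))), for 0.1 s.
4. with one roller put away where it belongs, a second roller goes past the green line, rolling on the plate, not held (((distance between roller_a and plate_finish below 0.042 m and angular speed of roller_a above 0.3 rad/s and contact force between roller_a and the fingers below 8 N) or (distance between roller_b and plate_finish below 0.042 m and angular speed of roller_b above 0.3 rad/s and contact force between roller_b and the fingers below 8 N) or (distance between roller_c and plate_finish below 0.042 m and angular speed of roller_c above 0.3 rad/s and contact force between roller_c and the fingers below 8 N) or (distance between roller_d and plate_finish below 0.042 m and angular speed of roller_d above 0.3 rad/s and contact force between roller_d and the fingers below 8 N) or (distance between roller_e and plate_finish below 0.042 m and angular speed of roller_e above 0.3 rad/s and contact force between roller_e and the fingers below 8 N) or (distance between roller_f and plate_finish below 0.042 m and angular speed of roller_f above 0.3 rad/s and contact force between roller_f and the fingers below 8 N)) and (((x of roller_a_c0 in the frame of roller_a below 0.0015 m and horizontal distance between roller_a and crate_floor below 0.1 m and height (world z) of roller_a below 0.035 m) or (x of roller_a_c0 in the frame of roller_a above 0.0015 m and horizontal distance between roller_a and bin_in below 0.06 m and height (world z) of roller_a below 0.06 m)) or ((x of roller_b_c0 in the frame of roller_b below 0.0015 m and horizontal distance between roller_b and crate_floor below 0.1 m and height (world z) of roller_b below 0.035 m) or (x of roller_b_c0 in the frame of roller_b above 0.0015 m and horizontal distance between roller_b and bin_in below 0.06 m and height (world z) of roller_b below 0.06 m)) or ((x of roller_c_c0 in the frame of roller_c below 0.0015 m and horizontal distance between roller_c and crate_floor below 0.1 m and height (world z) of roller_c below 0.035 m) or (x of roller_c_c0 in the frame of roller_c above 0.0015 m and horizontal distance between roller_c and bin_in below 0.06 m and height (world z) of roller_c below 0.06 m)) or ((x of roller_d_c0 in the frame of roller_d below 0.0015 m and horizontal distance between roller_d and crate_floor below 0.1 m and height (world z) of roller_d below 0.035 m) or (x of roller_d_c0 in the frame of roller_d above 0.0015 m and horizontal distance between roller_d and bin_in below 0.06 m and height (world z) of roller_d below 0.06 m)) or ((x of roller_e_c0 in the frame of roller_e below 0.0015 m and horizontal distance between roller_e and crate_floor below 0.1 m and height (world z) of roller_e below 0.035 m) or (x of roller_e_c0 in the frame of roller_e above 0.0015 m and horizontal distance between roller_e and bin_in below 0.06 m and height (world z) of roller_e below 0.06 m)) or ((x of roller_f_c0 in the frame of roller_f below 0.0015 m and horizontal distance between roller_f and crate_floor below 0.1 m and height (world z) of roller_f below 0.035 m) or (x of roller_f_c0 in the frame of roller_f above 0.0015 m and horizontal distance between roller_f and bin_in below 0.06 m and height (world z) of roller_f below 0.06 m)))).
5. with the tray empty, the third roller lies let go across the yellow band (((distance between roller_a and plate_start below 0.036 m and angle between the y axis of roller_a and the y axis of plate_start, either way round below 0.3 rad and contact force between roller_a and the fingers below 3 N) or (distance between roller_b and plate_start below 0.036 m and angle between the y axis of roller_b and the y axis of plate_start, either way round below 0.3 rad and contact force between roller_b and the fingers below 3 N) or (distance between roller_c and plate_start below 0.036 m and angle between the y axis of roller_c and the y axis of plate_start, either way round below 0.3 rad and contact force between roller_c and the fingers below 3 N) or (distance between roller_d and plate_start below 0.036 m and angle between the y axis of roller_d and the y axis of plate_start, either way round below 0.3 rad and contact force between roller_d and the fingers below 3 N) or (distance between roller_e and plate_start below 0.036 m and angle between the y axis of roller_e and the y axis of plate_start, either way round below 0.3 rad and contact force between roller_e and the fingers below 3 N) or (distance between roller_f and plate_start below 0.036 m and angle between the y axis of roller_f and the y axis of plate_start, either way round below 0.3 rad and contact force between roller_f and the fingers below 3 N)) and horizontal distance between each of roller_a, roller_b, roller_c, roller_d, roller_e, roller_f and tray_in above 0.1 m), for 0.1 s.
6. with the tray empty, the third roller goes past the green line, rolling on the plate, not held (((distance between roller_a and plate_finish below 0.042 m and angular speed of roller_a above 0.3 rad/s and contact force between roller_a and the fingers below 8 N) or (distance between roller_b and plate_finish below 0.042 m and angular speed of roller_b above 0.3 rad/s and contact force between roller_b and the fingers below 8 N) or (distance between roller_c and plate_finish below 0.042 m and angular speed of roller_c above 0.3 rad/s and contact force between roller_c and the fingers below 8 N) or (distance between roller_d and plate_finish below 0.042 m and angular speed of roller_d above 0.3 rad/s and contact force between roller_d and the fingers below 8 N) or (distance between roller_e and plate_finish below 0.042 m and angular speed of roller_e above 0.3 rad/s and contact force between roller_e and the fingers below 8 N) or (distance between roller_f and plate_finish below 0.042 m and angular speed of roller_f above 0.3 rad/s and contact force between roller_f and the fingers below 8 N)) and horizontal distance between each of roller_a, roller_b, roller_c, roller_d, roller_e, roller_f and tray_in above 0.1 m).
7. all rollers are put away, straight ones on the crate's floor and bent ones in the red bin, and the divider lies level on the ledges (((x of roller_a_c0 in the frame of roller_a below 0.0015 m and horizontal distance between roller_a and crate_floor below 0.1 m and height (world z) of roller_a below 0.035 m) or (x of roller_a_c0 in the frame of roller_a above 0.0015 m and horizontal distance between roller_a and bin_in below 0.06 m and height (world z) of roller_a below 0.06 m)) and ((x of roller_b_c0 in the frame of roller_b below 0.0015 m and horizontal distance between roller_b and crate_floor below 0.1 m and height (world z) of roller_b below 0.035 m) or (x of roller_b_c0 in the frame of roller_b above 0.0015 m and horizontal distance between roller_b and bin_in below 0.06 m and height (world z) of roller_b below 0.06 m)) and ((x of roller_c_c0 in the frame of roller_c below 0.0015 m and horizontal distance between roller_c and crate_floor below 0.1 m and height (world z) of roller_c below 0.035 m) or (x of roller_c_c0 in the frame of roller_c above 0.0015 m and horizontal distance between roller_c and bin_in below 0.06 m and height (world z) of roller_c below 0.06 m)) and ((x of roller_d_c0 in the frame of roller_d below 0.0015 m and horizontal distance between roller_d and crate_floor below 0.1 m and height (world z) of roller_d below 0.035 m) or (x of roller_d_c0 in the frame of roller_d above 0.0015 m and horizontal distance between roller_d and bin_in below 0.06 m and height (world z) of roller_d below 0.06 m)) and ((x of roller_e_c0 in the frame of roller_e below 0.0015 m and horizontal distance between roller_e and crate_floor below 0.1 m and height (world z) of roller_e below 0.035 m) or (x of roller_e_c0 in the frame of roller_e above 0.0015 m and horizontal distance between roller_e and bin_in below 0.06 m and height (world z) of roller_e below 0.06 m)) and ((x of roller_f_c0 in the frame of roller_f below 0.0015 m and horizontal distance between roller_f and crate_floor below 0.1 m and height (world z) of roller_f below 0.035 m) or (x of roller_f_c0 in the frame of roller_f above 0.0015 m and horizontal distance between roller_f and bin_in below 0.06 m and height (world z) of roller_f below 0.06 m)) and z of divider in the frame of crate_ledge below 0.025 m and angle between divider's own z axis and vertical below 0.04 rad and horizontal distance between divider and crate_ledge below 0.012 m), for 0.3 s.
At the end, for the whole second after the job is handed in: Straight rollers lie on the crate's floor, bent ones in the red bin; the divider lies level (0.04 rad) on the ledges within 12 mm of the crate's centre; every parts box present stands upright (0.12 rad) on the divider in the crate; all at rest (all of step 7 and horizontal distance between each of pack_1, pack_2, pack_3 and crate_ledge below 0.12 m and z of pack_1 in the frame of crate_ledge between 0.024 and 0.036 m and angle between each of pack_1, pack_2, pack_3's own z axis and vertical below 0.12 rad and z of pack_2 in the frame of crate_ledge between 0.024 and 0.036 m and z of pack_3 in the frame of crate_ledge between 0.024 and 0.036 m and linear speed of each of roller_a, roller_b, roller_c, roller_d, roller_e, roller_f, pack_1, pack_2, pack_3, divider below 0.03 m/s); the robot touches nothing.
It fails at once if a bystander (jar, stapler, screwdriver) is moved more than 30 mm (distance of any of jar, stapler, screwdriver from where it was at the start of the episode above 0.03 m).
Of roller_a, roller_b only 1 to 1 are there at a start; the rules pass over those that are not, and their reading is None.
Of roller_c, roller_d only 1 to 1 are there at a start; the rules pass over those that are not, and their reading is None.
Of roller_e, roller_f only 1 to 1 are there at a start; the rules pass over those that are not, and their reading is None.
Of pack_1, pack_2, pack_3 only 1 to 3 are there at a start; the rules pass over those that are not, and their reading is None.
At some moment in a run one of pack_1, pack_2, pack_3, divider may be knocked a few centimetres aside while the robot is not near it.
Once in a run the grip may slacken for a moment while it holds something.
It also fails if it takes over 210 s, if anything falls off the work surface, if the arm or the gripper's body presses on something with over 40 N, if the wrist force passes 120 N, or if a joint passes its speed limit or range.

## Working session

There is one attempt and no reset: what is moved stays moved. The work goes in short steps, Python scripts to look and compute and a tool call to move; the robot and the scene stay as the last step left them, time stands still between calls to the robot, and variables do not carry over. Pictures are saved under pics/ and viewed, about 12 in all and at most 16, crops included, and the job is handed in when it is done.

Besides the shell and the picture viewer there is one more tool, called as name(argument=value, ...), one argument or row to a line, values as JSON. arm_command: Moves the arm, as the interface text tells. Its arguments: {"type":"object","properties":{"targets":{"type":"array"}},"required":["targets"]}

```bash
mkdir -p pics; cat > h.py <<'E'
import numpy as np, cv2, pickle
from rig import bot, viewer, ticket
def snap(cam,name,save=True):
    c=viewer.capture(cam); pickle.dump(c,open(f'pics/{name}.pkl','wb'))
    if save: cv2.imwrite(f'pics/{name}.png',c['frame'][:,:,::-1])
    return c
def ld(name): return pickle.load(open(f'pics/{name}.pkl','rb'))
def K(c): return np.array([[c['fx'],0,c['cx']],[0,c['fy'],c['cy']],[0,0,1.]])
def ray(c,uv):
    p=cv2.undistortPoints(np.array([[uv]],float),K(c),np.array(c['D'],float))[0,0]
    V=np.array(c['view']);R=V[:3,:3];t=V[:3,3]
    d=R.T@np.array([p[0],p[1],1]);return -R.T@t,d/np.linalg.norm(d)
def onz(c,uv,z):
    o,d=ray(c,uv);return o+d*(z-o[2])/d[2]
def tri(*cu):
    A=np.zeros((3,3));b=np.zeros(3);L=[]
    for c,uv in cu:
        o,d=ray(c,uv);P=np.eye(3)-np.outer(d,d);A+=P;b+=P@o;L.append((o,P))
    x=np.linalg.solve(A,b);return x,[float(np.linalg.norm(P@(x-o))) for o,P in L]
def proj(c,X):
    V=np.array(c['view']);r=cv2.Rodrigues(V[:3,:3])[0]
    return cv2.projectPoints(np.array(X,float).reshape(-1,3),r,V[:3,3],K(c),np.array(c['D'],float))[0][:,0]
def st():
    s=bot.read_state();print(s['time_s'],np.round(s['position'],4),np.round(s['force'],1),round(s['opening'],3));print(np.round(s['tcp_rot'],3).tolist());return s
E
python3 - <<'E'
from h import *
s=st();print(bot.tip_extent)
a=snap('top','t0')['frame'];b=snap('side','s0')['frame'];snap('wrist','w0')
for n in('t0','s0'):
    c=ld(n);V=np.array(c['view']);print(n,c['fx'],np.round(-V[:3,:3].T@V[:3,3],3),np.round(V[:3,:3],2).tolist())
E
```

```text
0.0 [ 0.1648 -0.6023  0.2913] [1.1 0.5 0.3] 0.994
[[0.264, -0.965, -0.0], [-0.965, -0.264, 0.002], [-0.002, -0.0, -1.0]]
0.0697
t0 379.16597838371246 [0.43  0.012 1.042] [[-0.01, -1.0, 0.0], [-0.99, 0.01, -0.11], [0.11, -0.01, -0.99]]
s0 505.80116813070555 [0.291 1.04  1.133] [[-0.96, -0.27, 0.01], [-0.2, 0.69, -0.7], [0.19, -0.68, -0.71]]
```

```bash
python3 - <<'E'
import cv2
for n in('t0','s0'):
    a=cv2.imread(f'pics/{n}.png');cv2.imwrite(f'pics/{n}b.png',cv2.resize(a,(800,600),interpolation=cv2.INTER_CUBIC))
E
```

```text
(no output)
```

View pics/t0b.png

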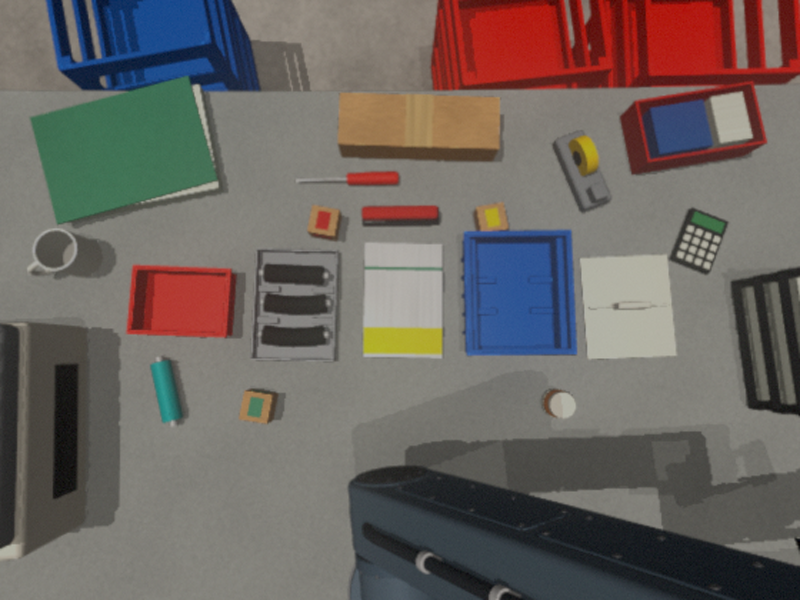

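View pics/s0b.png

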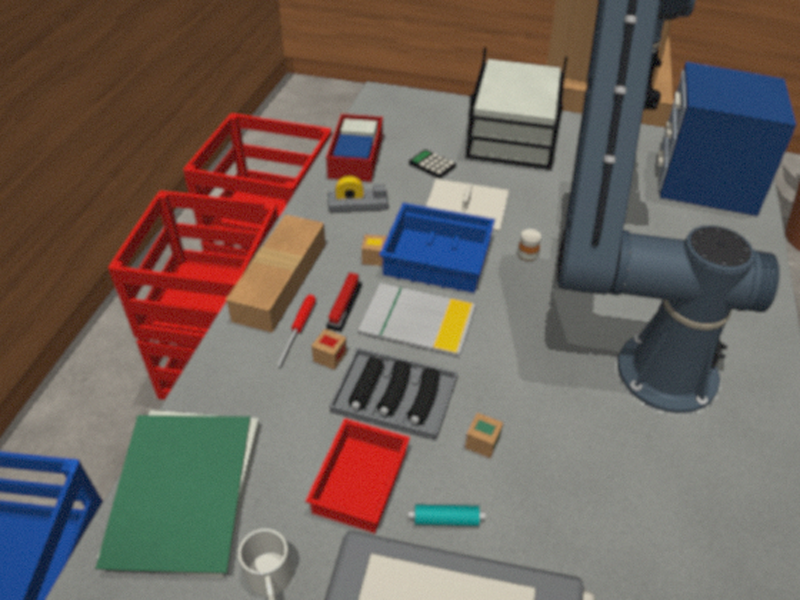

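Top view: tray with three rollers (297,303), plate (403,300), crate (520,293), red bin (181,302), boxes red (323,221), yellow (491,217), green (258,406), jar (560,404), stapler (400,215). I'll crop the divider candidate (628,306) and the rollers for detail.

```bash
python3 - <<'E'
import cv2,numpy as np
t=cv2.imread('pics/t0.png');s=cv2.imread('pics/s0.png')
f=lambda a,x,y,w,h:cv2.resize(a[y:y+h,x:x+w],(400,300),interpolation=cv2.INTER_CUBIC)
cv2.imwrite('pics/crop1.png',np.vstack([np.hstack([f(t,390,170,100,90),f(s,290,115,80,60)]),np.hstack([f(t,170,165,80,90),f(s,225,240,100,70)])]))
E
```

```text
(no output)
```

View pics/crop1.png

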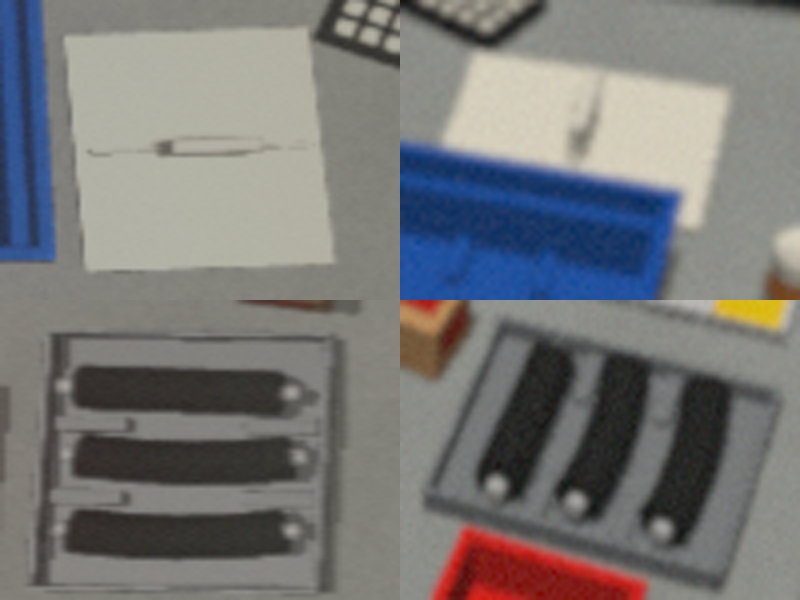

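The white sheet has a real rib, so it is the divider. The rollers in the middle and near lanes look bowed and the far one straight; the rolling will decide. Now I measure the fixtures.

```bash
python3 - <<'E'
from h import *
t,s=ld('t0'),ld('s0')
T=dict(plate=[(364,243),(442,243),(364,356),(442,356),.015],tray=[(256,250),(339,250),(253,360),(336,360),.022],
 crate=[(464,232),(571,231),(466,355),(576,353),.068],bin=[(132,267),(234,268),(129,334),(232,337),.05],div=[(581,257),(671,255),(588,358),(676,355),.005])
S=dict(plate=[(361,330),(377,287),(467,351),(474,303)],tray=[(333,403),(362,352),(437,434),(457,374)],crate=[(383,251),(403,206),(487,268),(493,220)],bin=[(311,498),(351,422),(378,520),(409,436)])
h=lambda p:np.array(p)*.7
for k,v in T.items():
    P=np.array([onz(t,h(p),v[4]) for p in v[:4]])
    print(k,'centre',P.mean(0).round(4),'ySize',np.linalg.norm(P[0]-P[1]).round(3),np.linalg.norm(P[2]-P[3]).round(3),'xSize',np.linalg.norm(P[0]-P[2]).round(3),np.linalg.norm(P[1]-P[3]).round(3),
     'yaw',np.degrees([np.arctan2(*(P[0]-P[2])[[1,0]]),np.arctan2(*(P[1]-P[3])[[1,0]]),-np.arctan2(*(P[0]-P[1])[[0,1]]),-np.arctan2(*(P[2]-P[3])[[0,1]])]).round(1))
    if k in S:
        Q=[tri((t,h(a)),(s,h(b))) for a,b in zip(v,S[k])];print('   tri',np.mean([q[0] for q in Q],0).round(4),[q[0][2].round(3) for q in Q])
pts=dict(boxR=((323,220),.05),boxY=((492,216),.05),boxG=((257,406),.05),jar=((560,404),.06),rib=((634,304),.037),stap=((400,214),.043),
 r1=((297,273),.022),r2=((297,303),.022),r3=((297,334),.022))
for k,(p,z) in pts.items(): print(k,onz(t,h(p),z).round(4))
for k,a,b in(('boxR',(323,220),(327,341)),('boxY',(492,216),(374,243)),('boxG',(257,406),(485,426))):print(k,tri((t,h(a)),(s,h(b))))
E
```

```text
plate centre [0.5317 0.0028 0.015 ] ySize 0.15 0.147 xSize 0.216 0.216 yaw [-0.3 -1.1 -0.6 -0.7]
   tri [0.5296 0.002  0.0126] [np.float64(0.017), np.float64(-0.002), np.float64(0.021), np.float64(0.015)]
tray centre [0.5229 0.2045 0.022 ] ySize 0.158 0.154 xSize 0.208 0.208 yaw [-0.6 -1.5 -0.6 -0.8]
   tri [0.5209 0.205  0.0152] [np.float64(0.029), np.float64(0.007), np.float64(0.016), np.float64(0.01)]
crate centre [ 0.5365 -0.2066  0.068 ] ySize 0.195 0.196 xSize 0.224 0.222 yaw [-0.5 -0.3 -0.2  0.5]
   tri [ 0.5338 -0.2078  0.0701] [np.float64(0.079), np.float64(0.052), np.float64(0.088), np.float64(0.062)]
bin centre [0.5285 0.4065 0.05  ] ySize 0.185 0.184 xSize 0.122 0.127 yaw [-0.1 -0.4 -1.1 -2.5]
   tri [0.5262 0.4073 0.0452] [np.float64(0.056), np.float64(0.037), np.float64(0.049), np.float64(0.039)]
div centre [ 0.5146 -0.4289  0.005 ] ySize 0.172 0.165 xSize 0.194 0.192 yaw [ 1.2 -1.   0.6  1.5]
boxR [0.6777 0.1506 0.05  ]
boxY [ 0.682 -0.165  0.05 ]
boxG [0.3383 0.2672 0.05  ]
jar [ 0.3362 -0.2737  0.06  ]
rib [ 0.5151 -0.425   0.037 ]
stap [0.6896 0.0068 0.043 ]
r1 [0.5826 0.2034 0.022 ]
r2 [0.5255 0.2029 0.022 ]
r3 [0.4671 0.2024 0.022 ]
boxR (array([0.6790131 , 0.15091813, 0.04845345]), [0.0008759145967766837, 0.0008759145967769849])
boxY (array([ 0.68065459, -0.16592558,  0.04575226]), [0.0023193048306224175, 0.002319304830622495])
boxG (array([0.33694424, 0.26728579, 0.04915276]), [0.0012801116856745916, 0.0012801116856746154])
```

Crate and bin edges include a visible outer wall. Allowing for that parallax, I take crate centre ≈ (0.536,-0.211) and bin ≈ (0.528,0.414), to be refined with the wrist camera. Now I move over the tray and turn the jaws along world x.

arm_command(
  targets=[
    {"rot":[0,0,-74.7],"offset":[-31.3,-38.1,0],"gripper":0.48},
    {"rot":[0,0,-74.7],"offset":[-31.3,-38.1,0],"gripper":0.48},
    {"rot":[0,0,-74.7],"offset":[-31.3,-38.1,0],"gripper":0.48},
    {"rot":[0,0,-74.7],"offset":[-31.3,-38.1,0],"gripper":0.48},
    {"rot":[0,0,-74.7],"offset":[-31.3,-38.1,0],"gripper":0.48},
    {"rot":[0,0,-74.7],"offset":[-31.3,-38.1,0],"gripper":0.48},
    {"rot":[0,0,-74.7],"offset":[-31.3,-38.1,0],"gripper":0.48},
    {"rot":[0,0,-74.7],"offset":[-31.3,-38.1,0],"gripper":0.48},
  ],
)

```text
time_s: 0.95
position: [0.3968, -0.2746, 0.2922]
tcp_rot: [[0.995, -0.098, 0.0], [-0.098, -0.995, 0.0], [0.0, -0.0, -1.0]]
force: [0.3, 0.6, 0.1]
opening: 0.527
```

arm_command(
  targets=[
    {"rot":[0,0,-5.6],"offset":[7.9,-38.5,2],"gripper":0.48},
    {"rot":[0,0,-5.6],"offset":[7.9,-38.5,2],"gripper":0.48},
    {"rot":[0,0,-5.6],"offset":[7.9,-38.5,2],"gripper":0.48},
    {"rot":[0,0,-5.6],"offset":[7.9,-38.5,2],"gripper":0.48},
    {"rot":[0,0,-5.6],"offset":[7.9,-38.5,2],"gripper":0.48},
    {"rot":[0,0,-5.6],"offset":[7.9,-38.5,2],"gripper":0.48},
    {"rot":[0,0,-5.6],"offset":[7.9,-38.5,2],"gripper":0.48},
    {"rot":[0,0,-5.6],"offset":[7.9,-38.5,2],"gripper":0.48},
  ],
)

```text
time_s: 1.75
position: [0.5148, 0.1008, 0.2721]
tcp_rot: [[1.0, -0.005, -0.0], [-0.005, -1.0, 0.0], [-0.0, -0.0, -1.0]]
force: [0.4, 0.1, 0.1]
opening: 0.521
```

```bash
python3 - <<'E'
from h import *
s=st();c=snap('wrist','w1');V=np.array(c['view']);print(c['fx'],np.round(-V[:3,:3].T@V[:3,3],3),np.round(V[:3,:3],2).tolist())
cv2.imwrite('pics/w1b.png',cv2.resize(cv2.imread('pics/w1.png'),(800,600),interpolation=cv2.INTER_CUBIC))
E
```

```text
1.75 [0.5148 0.1008 0.2721] [0.4 0.1 0.1] 0.521
[[1.0, -0.005, -0.0], [-0.005, -1.0, 0.0], [-0.0, -0.0, -1.0]]
301.818016958935 [0.516 0.171 0.364] [[1.0, -0.01, 0.0], [-0.01, -0.97, 0.26], [-0.0, -0.26, -0.97]]
```

View pics/w1b.png

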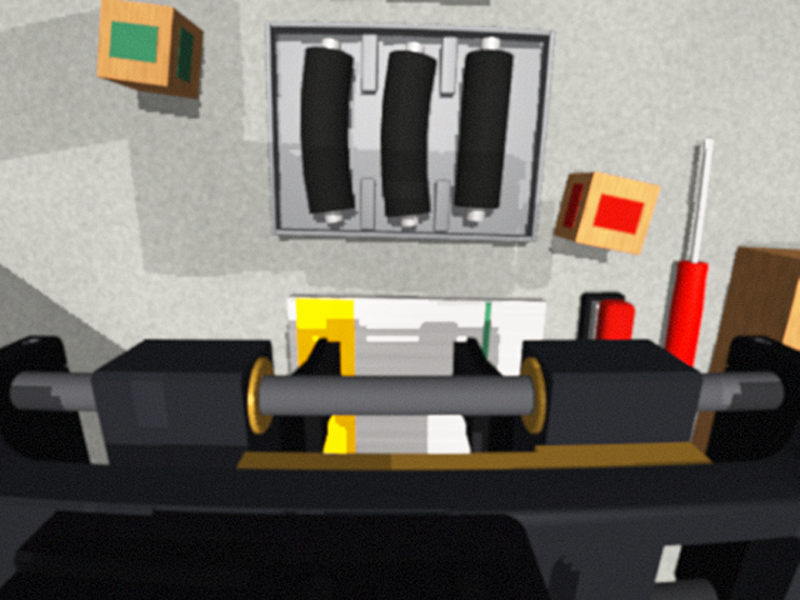

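Wrist view: rollers centred at (328,131), (408,133), (486,130), the first two bowed toward -x and the far one straight. The red box top is at (625,212) and the green one at (135,42). Working out positions.

```bash
python3 - <<'E'
from h import *
c=ld('w1');t=ld('t0');h=lambda p:np.array(p)*.7
for n,m,a,b,tp in(('near',(328,131),(331,43),(333,218),(297,334)),('mid',(408,133),(414,47),(409,222),(297,303)),('far',(486,130),(491,43),(476,215),(297,273))):
    A,B=onz(c,h(a),.022),onz(c,h(b),.022);print(n,onz(c,h(m),.022).round(4),((A+B)/2).round(4),np.degrees(np.arctan2(*(A-B)[:2])).round(1),np.linalg.norm(A-B).round(3),tri((c,h(m)),(t,h(tp)))[0].round(4))
P=np.array([onz(c,h(p),.022) for p in((271,26),(551,33),(277,237),(531,240))]);print(P.round(3).tolist(),P.mean(0))
P=np.array([onz(c,h(p),.015) for p in((291,298),(545,302))]);print('plate +y corners',P.round(4).tolist())
print('red',tri((c,h((625,212))),(t,h((323,220))))[0],'green',tri((c,h((135,42))),(t,h((257,406))))[0])
E
```

```text
near [0.4646 0.2108 0.022 ] [0.4674 0.209  0.022 ] 1.4 0.126 [0.4657 0.207  0.0192]
mid [0.5247 0.2088 0.022 ] [0.5273 0.2056 0.022 ] 1.6 0.127 [ 0.5274  0.2116 -0.0162]
far [0.5834 0.211  0.022 ] [0.5816 0.2097 0.022 ] 3.2 0.124 [ 0.5947  0.2174 -0.0449]
[[0.426, 0.285, 0.022], [0.629, 0.279, 0.022], [0.421, 0.131, 0.022], [0.623, 0.128, 0.022]] [0.52453162 0.20585073 0.022     ]
plate +y corners [[0.4267, 0.0792, 0.015], [0.641, 0.0745, 0.015]]
red [0.67682671 0.15102908 0.0585691 ] green [0.338454   0.26818755 0.05060704]
```

arm_command(
  targets=[
    {"rot":[0,0,0],"offset":[-5.0,-10.5,4],"gripper":0.48},
    {"rot":[0,0,0],"offset":[-5.0,-10.5,8],"gripper":0.48},
    {"rot":[0,0,0],"offset":[-5.0,-10.5,10],"gripper":0.48},
    {"rot":[0,0,0],"offset":[-5.0,-10.5,13],"gripper":0.48},
    {"rot":[0,0,0],"offset":[-5.0,-10.5,13],"gripper":0.48},
  ],
)

```text
time_s: 2.3
position: [0.4614, 0.2037, 0.1381]
tcp_rot: [[1.0, -0.004, -0.011], [-0.004, -1.0, -0.002], [-0.011, 0.002, -1.0]]
force: [-0.2, -1.3, -0.8]
opening: 0.515
```

```bash
python3 - <<'E'
from h import *
st();snap('wrist','w2');t=snap('side','s2')
E
```

```text
2.3 [0.4614 0.2037 0.1381] [-0.2 -1.3 -0.8] 0.515
[[1.0, -0.004, -0.011], [-0.004, -1.0, -0.002], [-0.011, 0.002, -1.0]]
```

View pics/w2.png

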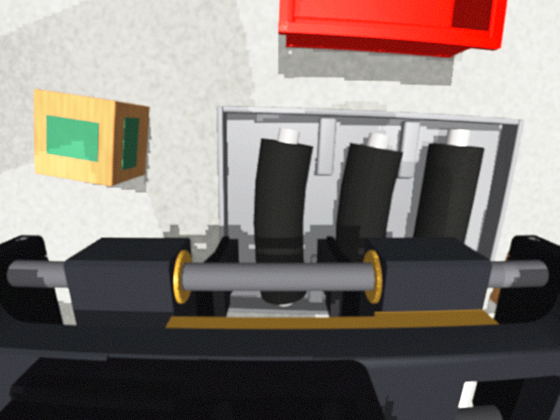

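Fingers straddle the near roller (x≈230 and 325, roller ≈280). I go down, grip, and lift.

arm_command(
  targets=[
    {"rot":[0,0,0],"offset":[0,0,2],"gripper":0.48},
    {"rot":[0,0,0],"offset":[0,0,4],"gripper":0.48},
    {"rot":[0,0,0],"offset":[0,0,5.2],"gripper":0.48},
    {"rot":[0,0,0],"offset":[0,0,6.2],"gripper":0.48},
    {"rot":[0,0,0],"offset":[0,0,6.2],"gripper":0.48},
    {"rot":[0,0,0],"offset":[0,0,6.2],"gripper":0.7},
    {"rot":[0,0,0],"offset":[0,0,6.2],"gripper":0.8},
    {"rot":[0,0,0],"offset":[0,0,6.2],"gripper":0.8},
  ],
)

```text
time_s: 3.2
position: [0.4655, 0.2036, 0.0809]
tcp_rot: [[1.0, -0.006, 0.001], [-0.006, -1.0, 0.0], [0.001, -0.0, -1.0]]
force: [-1.5, -0.0, 3.3]
opening: 0.406
```

arm_command(
  targets=[
    {"rot":[0,0,0],"offset":[0,0,-3],"gripper":0.8},
    {"rot":[0,0,0],"offset":[0,0,-7],"gripper":0.8},
    {"rot":[0,0,0],"offset":[-0.5,4.5,-8],"gripper":0.8},
    {"rot":[0,0,0],"offset":[-1,9,-8],"gripper":0.8},
    {"rot":[0,0,0],"offset":[-1,13.5,-8],"gripper":0.8},
    {"rot":[0,0,0],"offset":[-1,18,-8],"gripper":0.8},
    {"rot":[0,0,0],"offset":[-1,20.1,-8],"gripper":0.8},
    {"rot":[0,0,0],"offset":[-1,20.1,-8],"gripper":0.8},
  ],
)

```text
time_s: 4.0
position: [0.4552, -0.0002, 0.1605]
tcp_rot: [[1.0, -0.011, 0.003], [-0.011, -1.0, -0.001], [0.003, 0.001, -1.0]]
force: [-0.5, 0.3, -2.4]
opening: 0.408
```

```bash
python3 - <<'E'
from h import *
st();a=snap('wrist','w3')['frame'];b=snap('top','t3')['frame']
cv2.imwrite('pics/v3.png',np.hstack([cv2.resize(a,(400,300)),cv2.resize(b[130:280,180:380],(400,300),interpolation=cv2.INTER_CUBIC)])[:,:,::-1])
E
```

```text
4.0 [ 4.552e-01 -2.000e-04  1.605e-01] [-0.5  0.3 -2.4] 0.408
[[1.0, -0.011, 0.003], [-0.011, -1.0, -0.001], [0.003, 0.001, -1.0]]
```

View pics/v3.png

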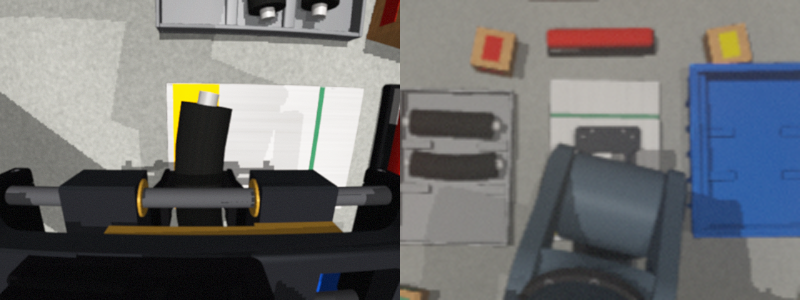

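arm_command(
  targets=[
    {"rot":[0,0,0],"offset":[0,-0.3,3],"gripper":0.8},
    {"rot":[0,0,0],"offset":[0,-0.3,5],"gripper":0.8},
    {"rot":[0,0,0],"offset":[0,-0.3,6.2],"gripper":0.8},
    {"rot":[0,0,0],"offset":[0,-0.3,6.6],"gripper":0.8},
    {"rot":[0,0,0],"offset":[0,-0.3,6.6],"gripper":0.8},
    {"rot":[0,0,0],"offset":[0,-0.3,6.6],"gripper":0.5},
    {"rot":[0,0,0],"offset":[0,-0.3,6.6],"gripper":0.2},
    {"rot":[0,0,0],"offset":[0,-0.3,6.6],"gripper":0.1},
  ],
)

```text
time_s: 4.9
position: [0.4545, 0.0057, 0.0951]
tcp_rot: [[1.0, -0.006, 0.002], [-0.006, -1.0, -0.0], [0.002, 0.0, -1.0]]
force: [0.6, -0.8, -0.4]
opening: 0.595
```

```bash
python3 - <<'E'
from h import *
st();a=snap('wrist','w4')['frame'];b=snap('side','s4')['frame']
cv2.imwrite('pics/v4.png',np.hstack([cv2.resize(a,(400,300)),cv2.resize(b[185:260,235:335],(400,300),interpolation=cv2.INTER_CUBIC)])[:,:,::-1])
E
```

```text
4.9 [0.4545 0.0057 0.0951] [ 0.6 -0.8 -0.4] 0.595
[[1.0, -0.006, 0.002], [-0.006, -1.0, -0.0], [0.002, 0.0, -1.0]]
```

View pics/v4.png

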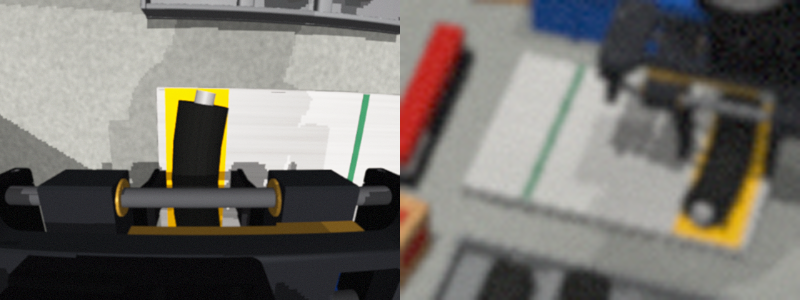

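arm_command(
  targets=[
    {"rot":[0,0,0],"offset":[0.7,0,0],"gripper":0.2},
    {"rot":[0,0,0],"offset":[1.4,0,0],"gripper":0.2},
    {"rot":[0,0,0],"offset":[2.1,0,0],"gripper":0.2},
    {"rot":[0,0,0],"offset":[2.8,0,0],"gripper":0.2},
    {"rot":[0,0,0],"offset":[3.5,0,0],"gripper":0.2},
    {"rot":[0,0,0],"offset":[4.2,0,0],"gripper":0.2},
    {"rot":[0,0,0],"offset":[4.9,0,0],"gripper":0.2},
    {"rot":[0,0,0],"offset":[5.6,0,0],"gripper":0.2},
  ],
)

```text
time_s: 5.8
position: [0.5109, 0.0052, 0.0943]
tcp_rot: [[1.0, -0.006, 0.001], [-0.006, -1.0, -0.0], [0.001, 0.0, -1.0]]
force: [-0.2, -0.2, -0.0]
opening: 0.805
```

```bash
python3 - <<'E'
from h import *
st();snap('wrist','r1w1');snap('side','r1s1')
E
```

```text
5.8 [0.5109 0.0052 0.0943] [-0.2 -0.2 -0. ] 0.805
[[1.0, -0.006, 0.001], [-0.006, -1.0, -0.0], [0.001, 0.0, -1.0]]
```

arm_command(
  targets=[
    {"rot":[0,0,0],"offset":[0.7,0,0],"gripper":0.2},
    {"rot":[0,0,0],"offset":[1.4,0,0],"gripper":0.2},
    {"rot":[0,0,0],"offset":[2.1,0,0],"gripper":0.2},
    {"rot":[0,0,0],"offset":[2.8,0,0],"gripper":0.2},
  ],
)

```text
time_s: 6.3
position: [0.5387, 0.0051, 0.0943]
tcp_rot: [[1.0, -0.006, 0.0], [-0.006, -1.0, -0.0], [0.0, 0.0, -1.0]]
force: [-0.5, 0.2, -0.3]
opening: 0.798
```

```bash
python3 - <<'E'
from h import *
st();snap('wrist','r1w2');snap('side','r1s2')
f=lambda n,k:cv2.resize(ld(n)['frame'],(400,300)) if k else cv2.resize(ld(n)['frame'][185:260,235:335],(400,300),interpolation=cv2.INTER_CUBIC)
cv2.imwrite('pics/v5.png',np.vstack([np.hstack([f('r1w1',1),f('r1s1',0)]),np.hstack([f('r1w2',1),f('r1s2',0)])])[:,:,::-1])
E
```

```text
6.3 [0.5387 0.0051 0.0943] [-0.5  0.2 -0.3] 0.798
[[1.0, -0.006, 0.0], [-0.006, -1.0, -0.0], [0.0, 0.0, -1.0]]
```

View pics/v5.png

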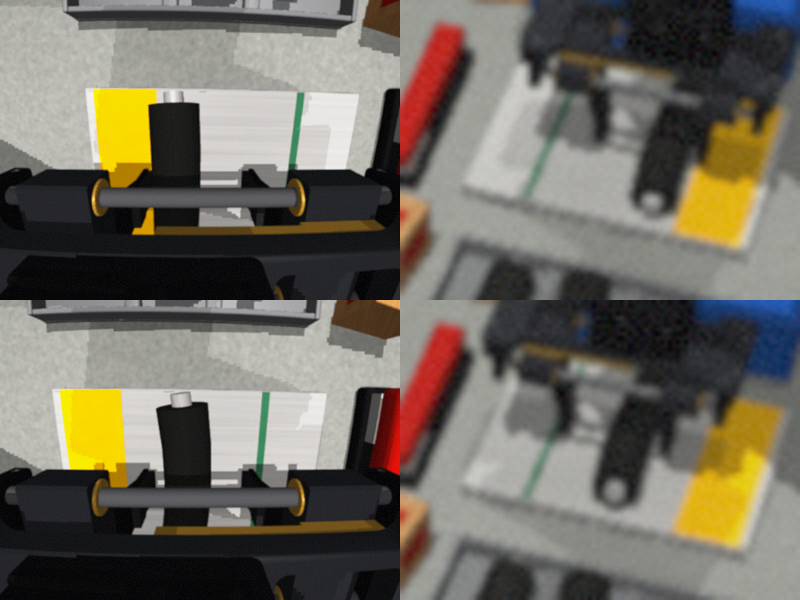

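The roller's bow faces -x at the start, points up after a quarter turn (it looks straight in the picture) and then shows +x, and the roller lurched ahead, so it is bent. I keep rolling past the green line.

arm_command(
  targets=[
    {"rot":[0,0,0],"offset":[0.9,0,0],"gripper":0.2},
    {"rot":[0,0,0],"offset":[1.8,0,0],"gripper":0.2},
    {"rot":[0,0,0],"offset":[2.7,0,0],"gripper":0.2},
    {"rot":[0,0,0],"offset":[3.6,0,0],"gripper":0.2},
    {"rot":[0,0,0],"offset":[4.5,0,0],"gripper":0.2},
    {"rot":[0,0,0],"offset":[5.4,0,0],"gripper":0.2},
    {"rot":[0,0,0],"offset":[6.3,0,0],"gripper":0.2},
    {"rot":[0,0,0],"offset":[7.2,0,0],"gripper":0.2},
  ],
)

```text
time_s: 7.2
position: [0.61, 0.0048, 0.0941]
tcp_rot: [[1.0, -0.006, -0.002], [-0.006, -1.0, 0.0], [-0.002, -0.0, -1.0]]
force: [-0.0, 0.5, 1.8]
opening: 0.803
```

```bash
python3 - <<'E'
from h import *
st();snap('wrist','r1w3');snap('side','r1s3')
f=lambda n,k:cv2.resize(ld(n)['frame'],(400,300)) if k else cv2.resize(ld(n)['frame'][185:260,235:335],(400,300),interpolation=cv2.INTER_CUBIC)
cv2.imwrite('pics/v6.png',np.hstack([f('r1w3',1),f('r1s3',0)])[:,:,::-1])
E
```

```text
7.2 [0.61   0.0048 0.0941] [-0.   0.5  1.8] 0.803
[[1.0, -0.006, -0.002], [-0.006, -1.0, 0.0], [-0.002, -0.0, -1.0]]
```

View pics/v6.png

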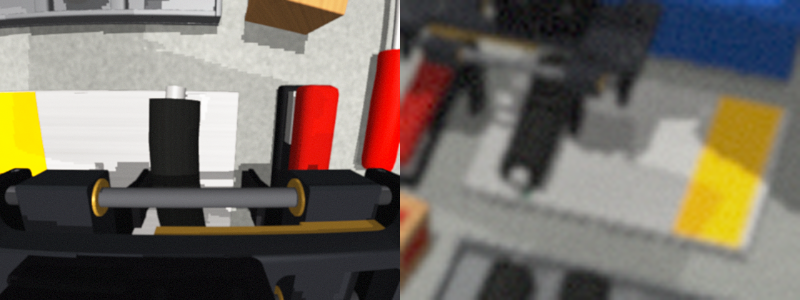

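Roller is on the green line (173 px), rolling. I close the jaws gradually, which rolls it further before gripping and keeps the front finger clear of the stapler.

arm_command(
  targets=[
    {"rot":[0,0,0],"offset":[0,0,0],"gripper":0.28},
    {"rot":[0,0,0],"offset":[0,0,0],"gripper":0.36},
    {"rot":[0,0,0],"offset":[0,0,0],"gripper":0.44},
    {"rot":[0,0,0],"offset":[0,0,0],"gripper":0.52},
    {"rot":[0,0,0],"offset":[0,0,0],"gripper":0.8},
    {"rot":[0,0,0],"offset":[0,0,0],"gripper":0.8},
    {"rot":[0,0,0],"offset":[0,0,-3],"gripper":0.8},
    {"rot":[0,0,0],"offset":[0,0,-7],"gripper":0.8},
  ],
)

```text
time_s: 8.1
position: [0.608, 0.0049, 0.1622]
tcp_rot: [[1.0, -0.006, -0.007], [-0.006, -1.0, 0.001], [-0.007, -0.001, -1.0]]
force: [0.2, -0.3, -2.1]
opening: 0.41
```

```bash
python3 - <<'E'
from h import *
c=ld('w2');t=ld('t0')
for p,z in(((281,33),.05),((501,46),.05),((287,47),0),((497,54),0)):print(p,z,onz(c,p,z).round(4))
h=lambda p:np.array(p)*.7
for p,z in(((129,334),.05),((132,267),.05),((232,337),0),((234,268),0)):print(p,z,onz(t,h(p),z).round(4))
E
```

```text
(281, 33) 0.05 [0.4634 0.3251 0.05  ]
(501, 46) 0.05 [0.588  0.3212 0.05  ]
(287, 47) 0 [0.4676 0.3301 0.    ]
(497, 54) 0 [0.6203 0.3287 0.    ]
(129, 334) 0.05 [0.4702 0.499  0.05  ]
(132, 267) 0.05 [0.5926 0.4986 0.05  ]
(232, 337) 0 [0.4638 0.3299 0.    ]
(234, 268) 0 [0.5969 0.329  0.    ]
```

arm_command(
  targets=[
    {"rot":[0,0,0],"offset":[-1.2,-5,-1],"gripper":0.8},
    {"rot":[0,0,0],"offset":[-2.4,-9.8,-1],"gripper":0.8},
    {"rot":[0,0,0],"offset":[-3.6,-14.6,-1],"gripper":0.8},
    {"rot":[0,0,0],"offset":[-4.8,-19.4,-1],"gripper":0.8},
    {"rot":[0,0,0],"offset":[-6,-24.2,-1],"gripper":0.8},
    {"rot":[0,0,0],"offset":[-7.2,-29,-1],"gripper":0.8},
    {"rot":[0,0,0],"offset":[-8.4,-33.8,-1],"gripper":0.8},
    {"rot":[0,0,0],"offset":[-9.2,-38.5,-1],"gripper":0.8},
  ],
)

```text
time_s: 8.9
position: [0.5186, 0.392, 0.1736]
tcp_rot: [[1.0, -0.006, -0.002], [-0.006, -1.0, -0.001], [-0.002, 0.001, -1.0]]
force: [0.9, -0.2, -2.5]
opening: 0.408
```

arm_command(
  targets=[
    {"rot":[0,0,0],"offset":[0,-2.2,2],"gripper":0.8},
    {"rot":[0,0,0],"offset":[0,-2.2,5],"gripper":0.8},
    {"rot":[0,0,0],"offset":[0,-2.2,7],"gripper":0.8},
    {"rot":[0,0,0],"offset":[0,-2.2,8.5],"gripper":0.8},
    {"rot":[0,0,0],"offset":[0,-2.2,8.7],"gripper":0.8},
    {"rot":[0,0,0],"offset":[0,-2.2,8.7],"gripper":0.48},
    {"rot":[0,0,0],"offset":[0,-2.2,8.7],"gripper":0.48},
    {"rot":[0,0,0],"offset":[0,-2.2,8.7],"gripper":0.48},
  ],
)

```text
time_s: 9.7
position: [0.5218, 0.4127, 0.0892]
tcp_rot: [[1.0, -0.007, 0.003], [-0.007, -1.0, 0.002], [0.003, -0.002, -1.0]]
force: [0.1, 0.4, -0.2]
opening: 0.509
```

arm_command(
  targets=[
    {"rot":[0,0,0],"offset":[0,0,-4],"gripper":0.48},
    {"rot":[0,0,0],"offset":[0,0,-8],"gripper":0.48},
    {"rot":[0,0,0],"offset":[0,4.5,-10],"gripper":0.48},
    {"rot":[0,0,0],"offset":[0.2,9,-10],"gripper":0.48},
    {"rot":[0,0,0],"offset":[0.4,13.5,-10],"gripper":0.48},
    {"rot":[0,0,0],"offset":[0.6,18,-10],"gripper":0.48},
    {"rot":[0,0,0],"offset":[0.6,21,-10],"gripper":0.48},
    {"rot":[0,0,0],"offset":[0.6,21,-10],"gripper":0.48},
  ],
)

```text
time_s: 10.5
position: [0.5258, 0.1987, 0.1887]
tcp_rot: [[1.0, -0.011, 0.002], [-0.011, -1.0, -0.001], [0.002, 0.001, -1.0]]
force: [0.8, 0.6, 0.3]
opening: 0.521
```

```bash
python3 - <<'E'
from h import *
st();a=snap('wrist','w7')['frame'];b=snap('top','t7')['frame']
cv2.imwrite('pics/v7.png',np.hstack([cv2.resize(a,(400,300)),cv2.resize(b[150:270,80:240],(400,300),interpolation=cv2.INTER_CUBIC)])[:,:,::-1])
E
```

```text
10.5 [0.5258 0.1987 0.1887] [0.8 0.6 0.3] 0.521
[[1.0, -0.011, 0.002], [-0.011, -1.0, -0.001], [0.002, 0.001, -1.0]]
```

View pics/v7.png

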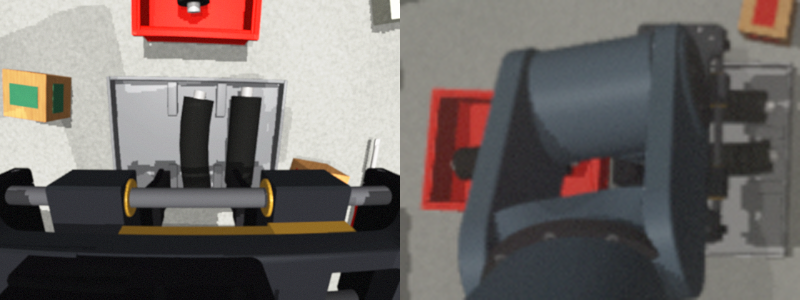

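First roller is in the bin (193,5 in the wrist view). Fingers straddle the middle roller. It clears the far roller only narrowly, so I close the jaws a little and shift 1.5 mm.

arm_command(
  targets=[
    {"rot":[0,0,0],"offset":[-0.15,-0.3,3],"gripper":0.51},
    {"rot":[0,0,0],"offset":[-0.15,-0.3,6.5],"gripper":0.51},
    {"rot":[0,0,0],"offset":[-0.15,-0.3,6.5],"gripper":0.51},
    {"rot":[0,0,0],"offset":[-0.15,-0.3,8],"gripper":0.51},
    {"rot":[0,0,0],"offset":[-0.15,-0.3,9.5],"gripper":0.51},
    {"rot":[0,0,0],"offset":[-0.15,-0.3,10.7],"gripper":0.51},
    {"rot":[0,0,0],"offset":[-0.15,-0.3,10.7],"gripper":0.51},
    {"rot":[0,0,0],"offset":[-0.15,-0.3,10.7],"gripper":0.7},
  ],
)

```text
time_s: 11.4
position: [0.5239, 0.2057, 0.0809]
tcp_rot: [[1.0, -0.006, 0.0], [-0.006, -1.0, 0.0], [0.0, -0.0, -1.0]]
force: [-0.9, -0.1, 0.3]
opening: 0.459
```

arm_command(
  targets=[
    {"rot":[0,0,0],"offset":[0,0,0],"gripper":0.8},
    {"rot":[0,0,0],"offset":[0,0,0],"gripper":0.8},
    {"rot":[0,0,0],"offset":[0,0,-3],"gripper":0.8},
    {"rot":[0,0,0],"offset":[0,0,-7],"gripper":0.8},
    {"rot":[0,0,0],"offset":[0,0,-8.5],"gripper":0.8},
  ],
)

```text
time_s: 11.9
position: [0.5255, 0.2055, 0.1686]
tcp_rot: [[1.0, -0.006, 0.006], [-0.006, -1.0, 0.001], [0.006, -0.001, -1.0]]
force: [0.1, 0.0, -2.2]
opening: 0.408
```

arm_command(
  targets=[
    {"rot":[0,0,0],"offset":[-1.5,4.5,0],"gripper":0.8},
    {"rot":[0,0,0],"offset":[-3,9,0],"gripper":0.8},
    {"rot":[0,0,0],"offset":[-4.5,13.5,0],"gripper":0.8},
    {"rot":[0,0,0],"offset":[-6,18,0],"gripper":0.8},
    {"rot":[0,0,0],"offset":[-6.9,20.1,2],"gripper":0.8},
    {"rot":[0,0,0],"offset":[-6.9,20.1,5],"gripper":0.8},
    {"rot":[0,0,0],"offset":[-6.9,20.1,6.8],"gripper":0.8},
    {"rot":[0,0,0],"offset":[-6.9,20.1,7.2],"gripper":0.8},
  ],
)

```text
time_s: 12.7
position: [0.453, 0.0042, 0.092]
tcp_rot: [[1.0, -0.007, -0.002], [-0.007, -1.0, 0.001], [-0.002, -0.001, -1.0]]
force: [-0.8, 0.2, 3.1]
opening: 0.403
```

arm_command(
  targets=[
    {"rot":[0,0,0],"offset":[0,0,-0.1],"gripper":0.8},
    {"rot":[0,0,0],"offset":[0,0,-0.1],"gripper":0.5},
    {"rot":[0,0,0],"offset":[0,0,-0.2],"gripper":0.3},
    {"rot":[0,0,0],"offset":[0,0,-0.2],"gripper":0.2},
    {"rot":[0,0,0],"offset":[0,0,-0.2],"gripper":0.2},
    {"rot":[0,0,0],"offset":[0,0,-0.2],"gripper":0.2},
  ],
)

```text
time_s: 13.3
position: [0.4537, 0.0047, 0.0957]
tcp_rot: [[1.0, -0.006, 0.001], [-0.006, -1.0, -0.0], [0.001, 0.0, -1.0]]
force: [0.5, 1.8, -0.4]
opening: 0.755
```

```bash
python3 - <<'E'
from h import *
st();snap('wrist','r2w0');snap('side','r2s0')
E
```

```text
13.3 [0.4537 0.0047 0.0957] [ 0.5  1.8 -0.4] 0.755
[[1.0, -0.006, 0.001], [-0.006, -1.0, -0.0], [0.001, 0.0, -1.0]]
```

arm_command(
  targets=[
    {"rot":[0,0,0],"offset":[0.7,0,0],"gripper":0.2},
    {"rot":[0,0,0],"offset":[1.4,0,0],"gripper":0.2},
    {"rot":[0,0,0],"offset":[2.1,0,0],"gripper":0.2},
    {"rot":[0,0,0],"offset":[2.8,0,0],"gripper":0.2},
    {"rot":[0,0,0],"offset":[3.5,0,0],"gripper":0.2},
    {"rot":[0,0,0],"offset":[4.2,0,0],"gripper":0.2},
    {"rot":[0,0,0],"offset":[4.9,0,0],"gripper":0.2},
    {"rot":[0,0,0],"offset":[5.6,0,0],"gripper":0.2},
  ],
)

```text
time_s: 14.2
position: [0.5104, 0.0043, 0.0953]
tcp_rot: [[1.0, -0.006, 0.001], [-0.006, -1.0, -0.0], [0.001, 0.0, -1.0]]
force: [0.4, -0.0, -0.1]
opening: 0.799
```

```bash
python3 - <<'E'
from h import *
st();snap('wrist','r2w1');snap('side','r2s1')
E
```

```text
14.2 [0.5104 0.0043 0.0953] [ 0.4 -0.  -0.1] 0.799
[[1.0, -0.006, 0.001], [-0.006, -1.0, -0.0], [0.001, 0.0, -1.0]]
```

arm_command(
  targets=[
    {"rot":[0,0,0],"offset":[0.7,0,0],"gripper":0.2},
    {"rot":[0,0,0],"offset":[1.4,0,0],"gripper":0.2},
    {"rot":[0,0,0],"offset":[2.1,0,0],"gripper":0.2},
    {"rot":[0,0,0],"offset":[2.8,0,0],"gripper":0.2},
  ],
)

```text
time_s: 14.7
position: [0.5382, 0.0041, 0.0953]
tcp_rot: [[1.0, -0.006, 0.0], [-0.006, -1.0, -0.0], [0.0, 0.0, -1.0]]
force: [-0.1, 0.3, 0.3]
opening: 0.801
```

```bash
python3 - <<'E'
from h import *
st();snap('wrist','r2w2');snap('side','r2s2')
f=lambda n,k:cv2.resize(ld(n)['frame'][100:340],(400,200)) if k else cv2.resize(ld(n)['frame'][185:260,235:335],(400,200),interpolation=cv2.INTER_CUBIC)
cv2.imwrite('pics/v8.png',np.vstack([np.hstack([f(f'r2w{i}',1),f(f'r2s{i}',0)]) for i in range(3)])[:,:,::-1])
E
```

```text
14.7 [0.5382 0.0041 0.0953] [-0.1  0.3  0.3] 0.801
[[1.0, -0.006, 0.0], [-0.006, -1.0, -0.0], [0.0, 0.0, -1.0]]
```

View pics/v8.png

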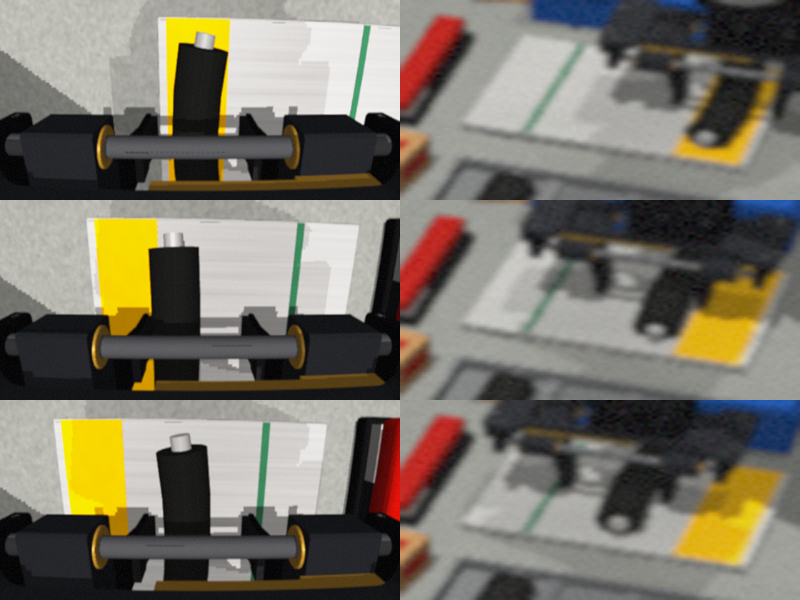

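The second roller behaves the same way: bow to -x, then up, then +x with a lurch, so it is bent. I roll it past the line, grip it and lift.

arm_command(
  targets=[
    {"rot":[0,0,0],"offset":[0.9,0,0],"gripper":0.2},
    {"rot":[0,0,0],"offset":[1.8,0,0],"gripper":0.2},
    {"rot":[0,0,0],"offset":[2.7,0,0],"gripper":0.2},
    {"rot":[0,0,0],"offset":[3.6,0,0],"gripper":0.2},
    {"rot":[0,0,0],"offset":[4.5,0,0],"gripper":0.2},
    {"rot":[0,0,0],"offset":[5.4,0,0],"gripper":0.2},
    {"rot":[0,0,0],"offset":[6.3,0,0],"gripper":0.2},
    {"rot":[0,0,0],"offset":[7.2,0,0],"gripper":0.2},
  ],
)

```text
time_s: 15.6
position: [0.6096, 0.0038, 0.0951]
tcp_rot: [[1.0, -0.006, -0.002], [-0.006, -1.0, 0.0], [-0.002, -0.0, -1.0]]
force: [-1.2, -0.5, 0.3]
opening: 0.802
```

arm_command(
  targets=[
    {"rot":[0,0,0],"offset":[0,0,0],"gripper":0.28},
    {"rot":[0,0,0],"offset":[0,0,0],"gripper":0.36},
    {"rot":[0,0,0],"offset":[0,0,0],"gripper":0.44},
    {"rot":[0,0,0],"offset":[0,0,0],"gripper":0.52},
    {"rot":[0,0,0],"offset":[0,0,0],"gripper":0.8},
    {"rot":[0,0,0],"offset":[0,0,0],"gripper":0.8},
    {"rot":[0,0,0],"offset":[0,0,-3],"gripper":0.8},
    {"rot":[0,0,0],"offset":[0,0,-8],"gripper":0.8},
  ],
)

```text
time_s: 16.4
position: [0.6067, 0.004, 0.1721]
tcp_rot: [[1.0, -0.007, -0.01], [-0.007, -1.0, 0.002], [-0.01, -0.002, -1.0]]
force: [0.4, -0.3, -2.3]
opening: 0.409
```

```bash
python3 - <<'E'
from h import *
c=ld('w7')
print(onz(c,(270,7),.022),onz(c,(185,46),.05),onz(c,(364,50),.05))
E
```

```text
[0.52275002 0.36167342 0.022     ] [0.4626405 0.3275523 0.05     ] [0.58941184 0.32341095 0.05      ]
```

arm_command(
  targets=[
    {"rot":[0,0,0],"offset":[-0.8,-5,-1],"gripper":0.8},
    {"rot":[0,0,0],"offset":[-1.6,-9.8,-1],"gripper":0.8},
    {"rot":[0,0,0],"offset":[-2.4,-14.6,-1],"gripper":0.8},
    {"rot":[0,0,0],"offset":[-3.2,-19.4,-1],"gripper":0.8},
    {"rot":[0,0,0],"offset":[-4,-24.2,-1],"gripper":0.8},
    {"rot":[0,0,0],"offset":[-4.8,-29,-1],"gripper":0.8},
    {"rot":[0,0,0],"offset":[-5.6,-33.8,-1],"gripper":0.8},
    {"rot":[0,0,0],"offset":[-6.5,-38.5,-1],"gripper":0.8},
  ],
)

```text
time_s: 17.2
position: [0.5459, 0.3909, 0.1846]
tcp_rot: [[1.0, -0.006, -0.001], [-0.006, -1.0, -0.0], [-0.001, 0.0, -1.0]]
force: [0.1, -0.8, -2.5]
opening: 0.404
```

arm_command(
  targets=[
    {"rot":[0,0,0],"offset":[-0.3,-2.1,2],"gripper":0.8},
    {"rot":[0,0,0],"offset":[-0.3,-2.1,4],"gripper":0.8},
    {"rot":[0,0,0],"offset":[-0.3,-2.1,6],"gripper":0.8},
    {"rot":[0,0,0],"offset":[-0.3,-2.1,6.6],"gripper":0.8},
    {"rot":[0,0,0],"offset":[-0.3,-2.1,6.6],"gripper":0.8},
    {"rot":[0,0,0],"offset":[-0.3,-2.1,6.6],"gripper":0.48},
    {"rot":[0,0,0],"offset":[-0.3,-2.1,6.6],"gripper":0.48},
    {"rot":[0,0,0],"offset":[-0.3,-2.1,6.6],"gripper":0.48},
  ],
)

```text
time_s: 18.0
position: [0.545, 0.4103, 0.121]
tcp_rot: [[1.0, -0.007, 0.003], [-0.007, -1.0, 0.002], [0.003, -0.002, -1.0]]
force: [0.7, 0.8, 0.2]
opening: 0.507
```

arm_command(
  targets=[
    {"rot":[0,0,0],"offset":[0,0,-4],"gripper":0.48},
    {"rot":[0,0,0],"offset":[0,0,-7],"gripper":0.48},
    {"rot":[0,0,0],"offset":[1,4.5,-7],"gripper":0.48},
    {"rot":[0,0,0],"offset":[2,9,-7],"gripper":0.48},
    {"rot":[0,0,0],"offset":[3,13.5,-7],"gripper":0.48},
    {"rot":[0,0,0],"offset":[4,18,-7],"gripper":0.48},
    {"rot":[0,0,0],"offset":[4,20.6,-7],"gripper":0.48},
    {"rot":[0,0,0],"offset":[4,20.6,-7],"gripper":0.48},
  ],
)

```text
time_s: 18.8
position: [0.5835, 0.2001, 0.1904]
tcp_rot: [[1.0, -0.011, 0.001], [-0.011, -1.0, -0.001], [0.001, 0.001, -1.0]]
force: [-0.2, 0.7, -0.3]
opening: 0.519
```

```bash
python3 - <<'E'
from h import *
st();a=snap('wrist','w9')['frame'];b=snap('side','s9')['frame']
cv2.imwrite('pics/v9.png',np.hstack([cv2.resize(a,(400,300)),cv2.resize(b[230:380,200:400],(400,300),interpolation=cv2.INTER_CUBIC)])[:,:,::-1])
E
```

```text
18.8 [0.5835 0.2001 0.1904] [-0.2  0.7 -0.3] 0.519
[[1.0, -0.011, 0.001], [-0.011, -1.0, -0.001], [0.001, 0.001, -1.0]]
```

View pics/v9.png

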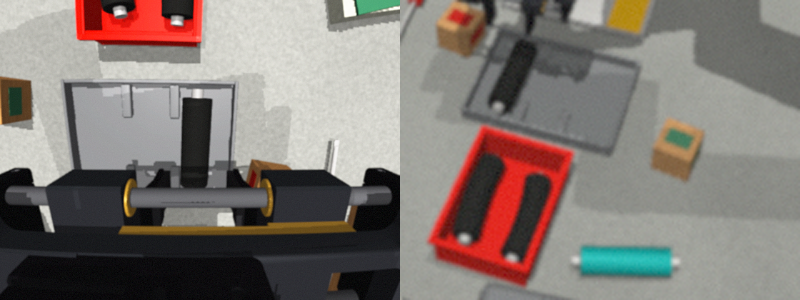

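Both bent rollers lie flat in the bin (side crop 480,200 and 528,215). The third roller is between the fingers.

arm_command(
  targets=[
    {"rot":[0,0,0],"offset":[-0.1,-0.6,3],"gripper":0.5},
    {"rot":[0,0,0],"offset":[-0.1,-0.6,6.5],"gripper":0.5},
    {"rot":[0,0,0],"offset":[-0.1,-0.6,6.5],"gripper":0.5},
    {"rot":[0,0,0],"offset":[-0.1,-0.6,8],"gripper":0.5},
    {"rot":[0,0,0],"offset":[-0.1,-0.6,9.5],"gripper":0.5},
    {"rot":[0,0,0],"offset":[-0.1,-0.6,10.8],"gripper":0.5},
    {"rot":[0,0,0],"offset":[-0.1,-0.6,10.8],"gripper":0.5},
    {"rot":[0,0,0],"offset":[-0.1,-0.6,10.8],"gripper":0.7},
  ],
)

```text
time_s: 19.7
position: [0.5818, 0.2098, 0.0811]
tcp_rot: [[1.0, -0.006, -0.0], [-0.006, -1.0, -0.0], [-0.0, 0.0, -1.0]]
force: [-0.1, 0.1, 0.6]
opening: 0.466
```

arm_command(
  targets=[
    {"rot":[0,0,0],"offset":[0,0,0],"gripper":0.8},
    {"rot":[0,0,0],"offset":[0,0,0],"gripper":0.8},
    {"rot":[0,0,0],"offset":[0,0,-3],"gripper":0.8},
    {"rot":[0,0,0],"offset":[0,0,-7],"gripper":0.8},
    {"rot":[0,0,0],"offset":[0,0,-8.5],"gripper":0.8},
  ],
)

```text
time_s: 20.2
position: [0.5835, 0.2102, 0.1697]
tcp_rot: [[1.0, -0.006, 0.006], [-0.006, -1.0, 0.001], [0.006, -0.001, -1.0]]
force: [0.6, -0.2, -2.3]
opening: 0.407
```

arm_command(
  targets=[
    {"rot":[0,0,0],"offset":[-2.5,4.1,0],"gripper":0.8},
    {"rot":[0,0,0],"offset":[-5,8.2,0],"gripper":0.8},
    {"rot":[0,0,0],"offset":[-7.5,12.3,0],"gripper":0.8},
    {"rot":[0,0,0],"offset":[-10,16.4,0],"gripper":0.8},
    {"rot":[0,0,0],"offset":[-12.7,20.6,1.5],"gripper":0.8},
    {"rot":[0,0,0],"offset":[-12.7,20.6,5],"gripper":0.8},
    {"rot":[0,0,0],"offset":[-12.7,20.6,6.9],"gripper":0.8},
    {"rot":[0,0,0],"offset":[-12.7,20.6,7.3],"gripper":0.8},
  ],
)

```text
time_s: 21.0
position: [0.4522, 0.0039, 0.0922]
tcp_rot: [[1.0, -0.007, -0.004], [-0.007, -1.0, 0.0], [-0.004, -0.0, -1.0]]
force: [-5.2, -4.1, 29.9]
opening: 0.401
```

arm_command(
  targets=[
    {"rot":[0,0,0],"offset":[0,0,0],"gripper":0.8},
    {"rot":[0,0,0],"offset":[0,0,0],"gripper":0.5},
    {"rot":[0,0,0],"offset":[0,0,-0.1],"gripper":0.3},
    {"rot":[0,0,0],"offset":[0,0,-0.1],"gripper":0.2},
    {"rot":[0,0,0],"offset":[0,0,-0.1],"gripper":0.2},
    {"rot":[0,0,0],"offset":[0,0,-0.1],"gripper":0.2},
  ],
)

```text
time_s: 21.6
position: [0.4536, 0.0048, 0.0945]
tcp_rot: [[1.0, -0.006, 0.001], [-0.006, -1.0, -0.0], [0.001, 0.0, -1.0]]
force: [0.7, 0.1, -0.0]
opening: 0.754
```

```bash
python3 - <<'E'
from h import *
st();snap('wrist','r3w0');snap('side','r3s0')
E
```

```text
21.6 [0.4536 0.0048 0.0945] [ 0.7  0.1 -0. ] 0.754
[[1.0, -0.006, 0.001], [-0.006, -1.0, -0.0], [0.001, 0.0, -1.0]]
```

arm_command(
  targets=[
    {"rot":[0,0,0],"offset":[0.7,0,0],"gripper":0.2},
    {"rot":[0,0,0],"offset":[1.4,0,0],"gripper":0.2},
    {"rot":[0,0,0],"offset":[2.1,0,0],"gripper":0.2},
    {"rot":[0,0,0],"offset":[2.8,0,0],"gripper":0.2},
    {"rot":[0,0,0],"offset":[3.5,0,0],"gripper":0.2},
    {"rot":[0,0,0],"offset":[4.2,0,0],"gripper":0.2},
    {"rot":[0,0,0],"offset":[4.9,0,0],"gripper":0.2},
    {"rot":[0,0,0],"offset":[5.6,0,0],"gripper":0.2},
  ],
)

```text
time_s: 22.5
position: [0.51, 0.0043, 0.0942]
tcp_rot: [[1.0, -0.006, -0.0], [-0.006, -1.0, 0.0], [-0.0, -0.0, -1.0]]
force: [0.2, 0.8, 0.5]
opening: 0.801
```

```bash
python3 - <<'E'
from h import *
st();snap('wrist','r3w1');snap('side','r3s1')
E
```

```text
22.5 [0.51   0.0043 0.0942] [0.2 0.8 0.5] 0.801
[[1.0, -0.006, -0.0], [-0.006, -1.0, 0.0], [-0.0, -0.0, -1.0]]
```

arm_command(
  targets=[
    {"rot":[0,0,0],"offset":[0.7,0,0],"gripper":0.2},
    {"rot":[0,0,0],"offset":[1.4,0,0],"gripper":0.2},
    {"rot":[0,0,0],"offset":[2.1,0,0],"gripper":0.2},
    {"rot":[0,0,0],"offset":[2.8,0,0],"gripper":0.2},
  ],
)

```text
time_s: 23.0
position: [0.5381, 0.0041, 0.0943]
tcp_rot: [[1.0, -0.006, 0.0], [-0.006, -1.0, -0.0], [0.0, 0.0, -1.0]]
force: [-0.4, 0.0, -0.1]
opening: 0.798
```

```bash
python3 - <<'E'
from h import *
st();snap('wrist','r3w2');snap('side','r3s2')
f=lambda n,k:cv2.resize(ld(n)['frame'][100:340],(400,200)) if k else cv2.resize(ld(n)['frame'][185:260,235:335],(400,200),interpolation=cv2.INTER_CUBIC)
cv2.imwrite('pics/v10.png',np.vstack([np.hstack([f(f'r3w{i}',1),f(f'r3s{i}',0)]) for i in range(3)])[:,:,::-1])
E
```

```text
23.0 [0.5381 0.0041 0.0943] [-0.4  0.  -0.1] 0.798
[[1.0, -0.006, 0.0], [-0.006, -1.0, -0.0], [0.0, 0.0, -1.0]]
```

View pics/v10.png

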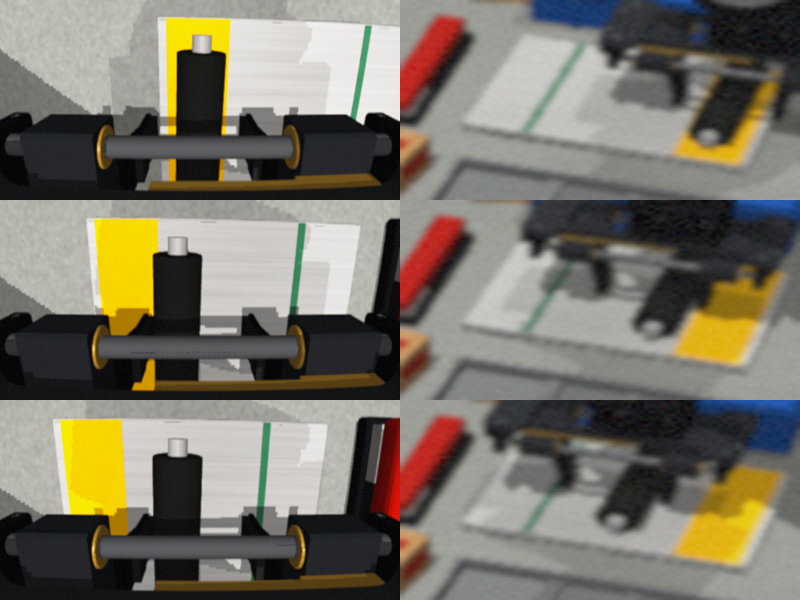

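The third roller stays straight and level at every step, so it runs true. I finish the roll, grip it and lift.

arm_command(
  targets=[
    {"rot":[0,0,0],"offset":[0.9,0,0],"gripper":0.2},
    {"rot":[0,0,0],"offset":[1.8,0,0],"gripper":0.2},
    {"rot":[0,0,0],"offset":[2.7,0,0],"gripper":0.2},
    {"rot":[0,0,0],"offset":[3.6,0,0],"gripper":0.2},
    {"rot":[0,0,0],"offset":[4.5,0,0],"gripper":0.2},
    {"rot":[0,0,0],"offset":[5.4,0,0],"gripper":0.2},
    {"rot":[0,0,0],"offset":[6.3,0,0],"gripper":0.2},
    {"rot":[0,0,0],"offset":[7.2,0,0],"gripper":0.2},
  ],
)

```text
time_s: 23.9
position: [0.6102, 0.0037, 0.0942]
tcp_rot: [[1.0, -0.006, -0.0], [-0.006, -1.0, 0.0], [-0.0, -0.0, -1.0]]
force: [0.4, 0.1, -0.5]
opening: 0.796
```

arm_command(
  targets=[
    {"rot":[0,0,0],"offset":[0,0,0],"gripper":0.28},
    {"rot":[0,0,0],"offset":[0,0,0],"gripper":0.36},
    {"rot":[0,0,0],"offset":[0,0,0],"gripper":0.44},
    {"rot":[0,0,0],"offset":[0,0,0],"gripper":0.52},
    {"rot":[0,0,0],"offset":[0,0,0],"gripper":0.8},
    {"rot":[0,0,0],"offset":[0,0,0],"gripper":0.8},
    {"rot":[0,0,0],"offset":[0,0,-3],"gripper":0.8},
    {"rot":[0,0,0],"offset":[0,0,-8],"gripper":0.8},
  ],
)

```text
time_s: 24.7
position: [0.6063, 0.0041, 0.1709]
tcp_rot: [[1.0, -0.007, -0.011], [-0.007, -1.0, 0.002], [-0.011, -0.002, -1.0]]
force: [-0.0, 0.3, -2.1]
opening: 0.404
```

arm_command(
  targets=[
    {"rot":[0,0,0],"offset":[-1,3,-4],"gripper":0.8},
    {"rot":[0,0,0],"offset":[-2.5,7,-6],"gripper":0.8},
    {"rot":[0,0,0],"offset":[-4,11.5,-6],"gripper":0.8},
    {"rot":[0,0,0],"offset":[-5.5,16,-6],"gripper":0.8},
    {"rot":[0,0,0],"offset":[-7.1,20,-6],"gripper":0.8},
    {"rot":[0,0,0],"offset":[-7.1,21.6,-6],"gripper":0.8},
    {"rot":[0,0,0],"offset":[-7.1,21.6,-6],"gripper":0.8},
  ],
)

```text
time_s: 25.4
position: [0.5367, -0.2143, 0.2339]
tcp_rot: [[1.0, -0.01, 0.0], [-0.01, -1.0, -0.0], [0.0, 0.0, -1.0]]
force: [0.1, 0.7, -2.4]
opening: 0.407
```

```bash
python3 - <<'E'
from h import *
st();a=snap('wrist','w11')['frame']
cv2.imwrite('pics/w11b.png',cv2.resize(a,(800,600),interpolation=cv2.INTER_CUBIC)[:,:,::-1])
E
```

```text
25.4 [ 0.5367 -0.2143  0.2339] [ 0.1  0.7 -2.4] 0.407
[[1.0, -0.01, 0.0], [-0.01, -1.0, -0.0], [0.0, 0.0, -1.0]]
```

View pics/w11b.png

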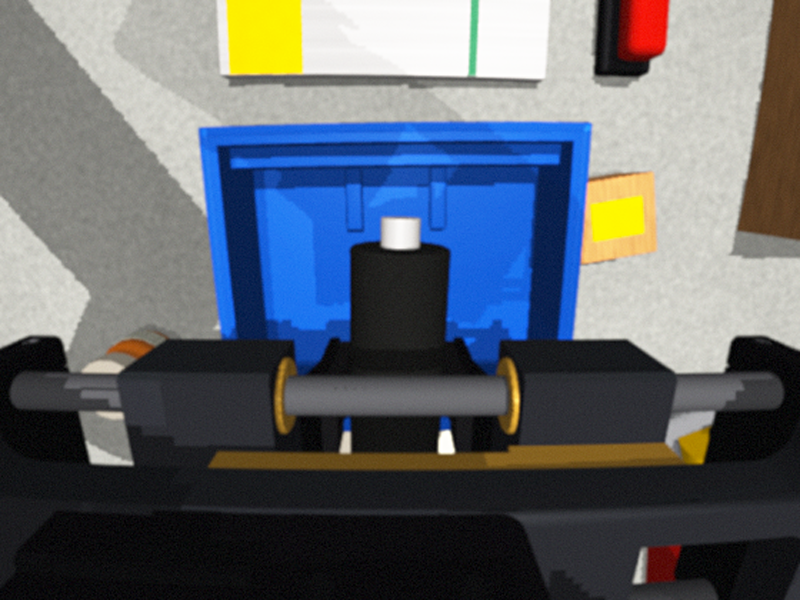

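Wrist view: the crate's +y rim corners are at (201,127) and (591,122), floor stubs at (355,198) and (438,198), yellow box top around (617,217).

```bash
python3 - <<'E'
from h import *
c=ld('w11');t=ld('t0');h=lambda p:np.array(p)*.7
for p,z in(((201,127),.068),((591,122),.068),((355,230),.013),((438,230),.013),((355,168),.013),((438,168),.013),((231,147),.068),((570,143),.068)):print(p,onz(c,h(p),z).round(4))
print('yellow',onz(c,h((617,218)),.05),tri((c,h((617,218))),(t,h((492,216)))))
for p,z in(((571,231),.068),((576,353),.068),((464,232),0),((466,355),0),((464,232),.068)):print(p,onz(t,h(p),z).round(4))
E
```

```text
(201, 127) [ 0.4266 -0.1099  0.068 ]
(591, 122) [ 0.6497 -0.1095  0.068 ]
(355, 230) [ 0.5079 -0.1758  0.013 ]
(438, 230) [ 0.5678 -0.1764  0.013 ]
(355, 168) [ 0.5093 -0.1326  0.013 ]
(438, 168) [ 0.5674 -0.1332  0.013 ]
(231, 147) [ 0.4431 -0.1214  0.068 ]
(570, 143) [ 0.6382 -0.1212  0.068 ]
yellow [ 0.67983329 -0.16538785  0.05      ] (array([ 0.68375856, -0.16614836,  0.04256584]), [0.00020457805504772996, 0.0002045780550477323])
(571, 231) [ 0.6475 -0.305   0.068 ]
(576, 353) [ 0.426  -0.3039  0.068 ]
(464, 232) [ 0.6634 -0.1183  0.    ]
(466, 355) [ 0.4241 -0.1163  0.    ]
(464, 232) [ 0.6481 -0.1098  0.068 ]
```

arm_command(
  targets=[
    {"rot":[0,0,0],"offset":[0.15,-0.5,4],"gripper":0.8},
    {"rot":[0,0,0],"offset":[0.15,-0.5,8],"gripper":0.8},
    {"rot":[0,0,0],"offset":[0.15,-0.5,11],"gripper":0.8},
    {"rot":[0,0,0],"offset":[0.15,-0.5,13],"gripper":0.8},
    {"rot":[0,0,0],"offset":[0.15,-0.5,14.2],"gripper":0.8},
    {"rot":[0,0,0],"offset":[0.15,-0.5,14.7],"gripper":0.8},
    {"rot":[0,0,0],"offset":[0.15,-0.5,14.7],"gripper":0.8},
  ],
)

```text
time_s: 26.15
position: [0.5389, -0.206, 0.087]
tcp_rot: [[1.0, -0.005, -0.0], [-0.005, -1.0, 0.0], [-0.0, -0.0, -1.0]]
force: [-0.3, 0.8, -2.7]
opening: 0.408
```

arm_command(
  targets=[
    {"rot":[0,0,0],"offset":[0,0,0],"gripper":0.5},
    {"rot":[0,0,0],"offset":[0,0,0],"gripper":0.4},
    {"rot":[0,0,0],"offset":[0,0,0],"gripper":0.4},
    {"rot":[0,0,0],"offset":[0,0,0],"gripper":0.4},
    {"rot":[0,0,0],"offset":[0,0,-3],"gripper":0.4},
    {"rot":[0,0,0],"offset":[0,0,-7],"gripper":0.4},
    {"rot":[0,0,0],"offset":[0,0,-12],"gripper":0.4},
    {"rot":[0,0,0],"offset":[0,0,-14],"gripper":0.4},
  ],
)

```text
time_s: 26.95
position: [0.5403, -0.208, 0.2321]
tcp_rot: [[1.0, -0.006, 0.007], [-0.006, -1.0, -0.004], [0.007, 0.004, -1.0]]
force: [0.1, -0.6, -0.7]
opening: 0.603
```

arm_command(
  targets=[
    {"rot":[0,0,0],"offset":[-0.4,4.5,-1],"gripper":0.4},
    {"rot":[0,0,0],"offset":[-0.8,9,-1],"gripper":0.4},
    {"rot":[0,0,0],"offset":[-1.2,13.5,-1],"gripper":0.4},
    {"rot":[0,0,0],"offset":[-1.6,18,-1],"gripper":0.4},
    {"rot":[0,0,0],"offset":[-2,22.5,-1],"gripper":0.4},
    {"rot":[0,0,0],"offset":[-2.2,27,-1],"gripper":0.4},
    {"rot":[0,0,0],"offset":[-2.2,31.2,-1],"gripper":0.4},
    {"rot":[0,0,0],"offset":[-2.2,31.2,-1],"gripper":0.4},
  ],
)

```text
time_s: 27.75
position: [0.5132, -0.5253, 0.2375]
tcp_rot: [[1.0, -0.012, 0.002], [-0.012, -1.0, -0.006], [0.002, 0.006, -1.0]]
force: [-0.3, 0.6, 0.8]
opening: 0.601
```

```bash
python3 - <<'E'
from h import *
st();a=snap('wrist','w12')['frame'];b=snap('side','s12')['frame'];snap('top','t12')
g=lambda x,w,h:cv2.resize(x,(w,h),interpolation=cv2.INTER_CUBIC)
im=np.zeros((600,800,3),np.uint8);im[:420,:560]=a
im[420:600,:240]=g(b[140:205,265:355],240,180);im[420:600,240:480]=g(b[215:275,200:290],240,180);im[420:600,480:720]=g(b[270:340,290:380],240,180)
im[0:300,560:800]=g(ld('t12')['frame'][140:300,300:430],240,300)
cv2.imwrite('pics/v12.png',im[:,:,::-1])
E
```

```text
27.75 [ 0.5132 -0.5253  0.2375] [-0.3  0.6  0.8] 0.601
[[1.0, -0.012, 0.002], [-0.012, -1.0, -0.006], [0.002, 0.006, -1.0]]
```

View pics/v12.png

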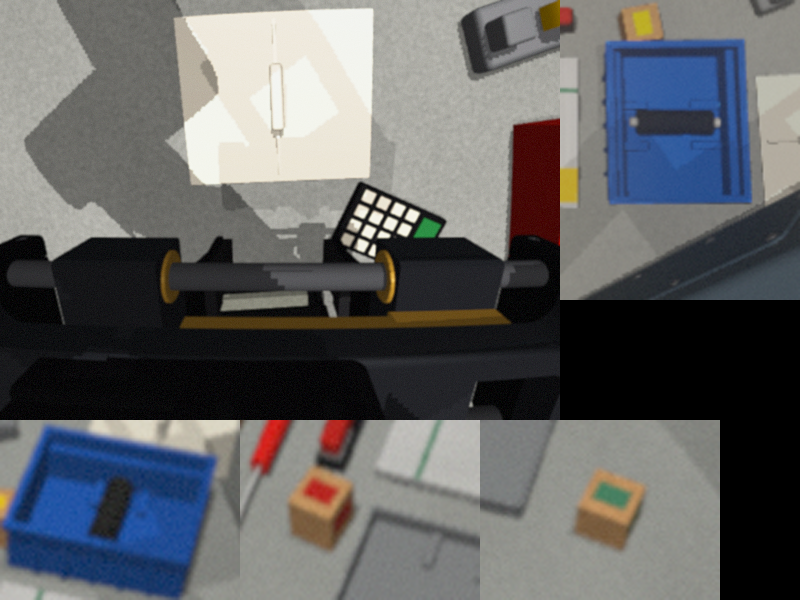

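The roller lies in the crate's middle lane. Divider corners are at (175,17), (373,9), (190,185), (370,178), rib top centre at (277,97).

```bash
cat >> h.py <<'E'
def label(c,col,box=None):
    """centroid of coloured label pixels"""
    f=cv2.cvtColor(c['frame'],cv2.COLOR_RGB2HSV);H,S,V=[f[:,:,i].astype(int) for i in range(3)]
    m={'red':((H<6)|(H>174))&(S>150)&(V>120),'green':(H>60)&(H<95)&(S>90)&(V>40),'yellow':(H>24)&(H<34)&(S>150)&(V>110)}[col].astype(np.uint8)
    if box is not None:
        k=np.zeros_like(m);k[box[1]:box[3],box[0]:box[2]]=1;m*=k
    n,l,s,ce=cv2.connectedComponentsWithStats(m)
    return sorted([(int(s[i,4]),ce[i].round(1).tolist()) for i in range(1,n) if s[i,4]>12],reverse=True)[:4]
E
python3 - <<'E'
from h import *
c=ld('w12')
P=np.array([onz(c,p,.005) for p in((175,17),(373,9),(190,185),(370,178))]);print(P.round(4).tolist(),P.mean(0))
A,B=onz(c,(277,63),.037),onz(c,(277,131),.037);print('rib',A.round(4),B.round(4),((A+B)/2).round(4))
print(tri((c,(277,97)),(ld('t0'),(634*.7,304*.7))))
t=ld('t12')
for col,X in(('red',(.678,.151,.05)),('yellow',(.681,-.166,.05)),('green',(.338,.268,.05))):
    u=proj(t,X)[0];print(col,u.round(1),label(t,col,(int(u[0]-25),int(u[1]-25),int(u[0]+25),int(u[1]+25))))
E
```

```text
[[0.4161, -0.3467, 0.005], [0.6096, -0.3418, 0.005], [0.4186, -0.5143, 0.005], [0.6154, -0.5089, 0.005]] [ 0.51493506 -0.42793522  0.005     ]
rib [ 0.5153 -0.398   0.037 ] [ 0.5145 -0.458   0.037 ] [ 0.5149 -0.428   0.037 ]
(array([ 0.51521117, -0.42695592,  0.03271046]), [0.0002948928330052163, 0.00029489283300536206])
red [225.9 153.9] [(93, [225.8, 153.6])]
yellow [344.8 151.5] [(102, [344.3, 151.9])]
green [179.6 284.3] [(62, [178.5, 284.8])]
```

Boxes have not moved. Divider rib at (0.515,-0.428). Going down to it.

arm_command(
  targets=[
    {"rot":[0,0,0],"offset":[0.1,-4.8,2],"gripper":0.6},
    {"rot":[0,0,0],"offset":[0.1,-9.6,4],"gripper":0.6},
    {"rot":[0,0,0],"offset":[0.1,-9.6,8],"gripper":0.6},
    {"rot":[0,0,0],"offset":[0.1,-9.6,12],"gripper":0.6},
    {"rot":[0,0,0],"offset":[0.1,-9.6,14],"gripper":0.6},
    {"rot":[0,0,0],"offset":[0.1,-9.6,15.4],"gripper":0.6},
    {"rot":[0,0,0],"offset":[0.1,-9.6,15.4],"gripper":0.6},
  ],
)

```text
time_s: 28.6
position: [0.5158, -0.4205, 0.0817]
tcp_rot: [[1.0, -0.005, -0.003], [-0.005, -1.0, 0.003], [-0.003, -0.003, -1.0]]
force: [-0.1, -0.7, 0.1]
opening: 0.401
```

arm_command(
  targets=[
    {"rot":[0,0,0],"offset":[0,0.6,0],"gripper":0.6},
    {"rot":[0,0,0],"offset":[0,0.6,0],"gripper":0.8},
    {"rot":[0,0,0],"offset":[0,0.6,0],"gripper":0.95},
    {"rot":[0,0,0],"offset":[0,0.6,0],"gripper":0.95},
    {"rot":[0,0,0],"offset":[0,0.6,0],"gripper":0.95},
    {"rot":[0,0,0],"offset":[0,0.6,0],"gripper":0.95},
  ],
)

```text
time_s: 29.2
position: [0.516, -0.429, 0.084]
tcp_rot: [[1.0, -0.006, -0.0], [-0.006, -1.0, -0.001], [-0.0, 0.001, -1.0]]
force: [-2.4, 0.9, 4.8]
opening: 0.137
```

arm_command(
  targets=[
    {"rot":[0,0,0],"offset":[0,0,-2],"gripper":0.95},
    {"rot":[0,0,0],"offset":[0,0,-5],"gripper":0.95},
    {"rot":[0,0,0],"offset":[0,0,-8],"gripper":0.95},
    {"rot":[0,0,0],"offset":[0,0,-11],"gripper":0.95},
    {"rot":[0,0,0],"offset":[0,0,-12],"gripper":0.95},
    {"rot":[0,0,0],"offset":[0,0,-12],"gripper":0.95},
  ],
)

```text
time_s: 29.8
position: [0.5168, -0.4292, 0.2046]
tcp_rot: [[1.0, -0.006, 0.002], [-0.006, -1.0, -0.002], [0.002, 0.002, -1.0]]
force: [-0.2, -0.2, -1.9]
opening: 0.136
```

```bash
python3 - <<'E'
from h import *
st();snap('wrist','w13');c=ld('w13')
f=c['frame'];hsv=cv2.cvtColor(f,cv2.COLOR_RGB2HSV)
m=((hsv[:,:,2]>170)&(hsv[:,:,1]<60)).astype(np.uint8)*255;m[235:]=0
n,l,s,ce=cv2.connectedComponentsWithStats(m)
for i in np.argsort(-s[1:,4])[:3]+1: print(s[i],ce[i].round(1))
i=np.argmax(s[1:,4])+1
q=cv2.approxPolyDP(cv2.convexHull(np.argwhere(l==i)[:,::-1].astype(np.int32)),6,True)[:,0];print(q.tolist())
E
```

```text
29.8 [ 0.5168 -0.4292  0.2046] [-0.2 -0.2 -1.9] 0.136
[[1.0, -0.006, 0.002], [-0.006, -1.0, -0.002], [0.002, 0.002, -1.0]]
[  106    97   349   138 38631] [295.2 159.6]
[267 211  21  24 481] [276.7 222.8]
[299  16   8  10  63] [302.2  20.8]
[[453, 102], [436, 234], [259, 234], [125, 190], [109, 173], [106, 144], [149, 102]]
```

```bash
python3 - <<'E'
from h import *
c=ld('w13')
print(onz(c,(453,102),.1256),onz(c,(149,102),.1256))
print(proj(c,[(.5168+.098,-.4282+.084,.1256),(.5168-.098,-.4282+.084,.1256)]).round(0))
f=c['frame']
cv2.imwrite('pics/v13.png',f[60:240,60:500,::-1])
g=cv2.cvtColor(f,cv2.COLOR_RGB2GRAY)
for u in (150,200,250,300,350,400,440): print(u,g[90:112:1,u].tolist())
E
```

```text
[ 0.6150955  -0.34419171  0.1256    ] [ 0.44808978 -0.34380437  0.1256    ]
[[452. 102.]
 [ 98. 104.]]
150 [98, 101, 99, 102, 100, 97, 101, 98, 97, 96, 92, 110, 163, 204, 217, 218, 214, 213, 214, 214, 215, 216]
200 [74, 74, 77, 92, 119, 139, 141, 139, 135, 146, 171, 199, 211, 215, 214, 215, 213, 218, 213, 214, 215, 216]
250 [73, 71, 92, 122, 136, 135, 138, 137, 150, 178, 220, 234, 235, 234, 233, 235, 234, 235, 232, 234, 232, 233]
300 [93, 95, 113, 141, 157, 155, 151, 149, 157, 194, 226, 234, 233, 233, 233, 233, 234, 233, 235, 233, 234, 233]
350 [74, 75, 86, 112, 129, 130, 126, 125, 149, 190, 210, 214, 215, 217, 217, 216, 217, 217, 217, 218, 220, 224]
400 [95, 94, 114, 136, 152, 156, 154, 149, 148, 166, 198, 212, 213, 217, 215, 216, 216, 215, 211, 214, 211, 215]
440 [155, 157, 163, 162, 165, 165, 163, 162, 159, 175, 211, 229, 232, 232, 233, 234, 232, 232, 233, 232, 232, 234]
```

The held divider matches its predicted corner to 1 px. I carry it over the crate.

arm_command(
  targets=[
    {"rot":[0,0,0],"offset":[0.4,-4,0],"gripper":0.95},
    {"rot":[0,0,0],"offset":[0.8,-8,0],"gripper":0.95},
    {"rot":[0,0,0],"offset":[1.2,-12,0],"gripper":0.95},
    {"rot":[0,0,0],"offset":[1.6,-16,0],"gripper":0.95},
    {"rot":[0,0,0],"offset":[2.0,-20,0],"gripper":0.95},
    {"rot":[0,0,0],"offset":[2.0,-22,0],"gripper":0.95},
    {"rot":[0,0,0],"offset":[2.0,-22,0],"gripper":0.95},
    {"rot":[0,0,0],"offset":[2.0,-22,2.5],"gripper":0.95},
  ],
)

```text
time_s: 30.65
position: [0.5396, -0.2102, 0.1798]
tcp_rot: [[1.0, -0.005, 0.006], [-0.005, -1.0, -0.004], [0.006, 0.004, -1.0]]
force: [0.3, -1.0, -1.2]
opening: 0.131
```

```bash
python3 - <<'E'
from h import *
s=st();c=snap('wrist','w14');p=s['position'];z=p[2]-.079
print(proj(c,[(p[0]+.098,p[1]+.085,z),(p[0]-.098,p[1]+.085,z)]).round(1))
f=c['frame']
print('crate rim inner/outer proj',proj(c,[(.538-.103,-.208+.088,.068),(.538+.103,-.208+.088,.068),(.538-.108,-.208+.093,.068),(.538+.108,-.208+.093,.068)]).round(0).tolist())
cv2.imwrite('pics/w14b.png',cv2.resize(f[40:240],(800,286),interpolation=cv2.INTER_CUBIC)[:,:,::-1])
hsv=cv2.cvtColor(f,cv2.COLOR_RGB2HSV);m=(hsv[:,:,0]>100)&(hsv[:,:,0]<125)&(hsv[:,:,1]>140)
for r in (70,80,90,100,110,120,140): 
    u=np.flatnonzero(m[r]);print(r,u[[0,-1]] if len(u) else None,len(u))
w=(hsv[:,:,1]<60)&(hsv[:,:,2]>170)
for r in (110,120,130,150):
    x=np.flatnonzero(w[r,60:500])+60;print('w',r,x[[0,-1]] if len(x) else None)
E
```

```text
30.65 [ 0.5396 -0.2102  0.1798] [ 0.3 -1.  -1.2] 0.131
[[1.0, -0.005, 0.006], [-0.005, -1.0, -0.004], [0.006, 0.004, -1.0]]
[[452.2 102. ]
 [ 96.9 103.8]]
crate rim inner/outer proj [[114.0, 99.0], [430.0, 98.0], [106.0, 92.0], [438.0, 90.0]]
70 None 0
80 [212 405] 192
90 [ 99 443] 345
100 [100 150] 50
110 None 0
120 None 0
140 None 0
w 110 [102 452]
w 120 [103 451]
w 130 [104 449]
w 150 [107 446]
```

Alignment is good (rim 99–443 px against predicted 106–438, same centre). Lowering.

arm_command(
  targets=[
    {"rot":[0,0,0],"offset":[0,0,0],"gripper":0.95},
    {"rot":[0,0,0],"offset":[0,0,1.5],"gripper":0.95},
    {"rot":[0,0,0],"offset":[0,0,3],"gripper":0.95},
    {"rot":[0,0,0],"offset":[0,0,4],"gripper":0.95},
    {"rot":[0,0,0],"offset":[0,0,4.5],"gripper":0.95},
    {"rot":[0,0,0],"offset":[0,0,4.7],"gripper":0.95},
    {"rot":[0,0,0],"offset":[0,0,4.7],"gripper":0.95},
  ],
)

```text
time_s: 31.4
position: [0.5378, -0.2095, 0.132]
tcp_rot: [[1.0, -0.007, 0.001], [-0.007, -1.0, -0.001], [0.001, 0.001, -1.0]]
force: [-1.6, 0.2, 0.5]
opening: 0.137
```

arm_command(
  targets=[
    {"rot":[0,0,0],"offset":[0,0,0.1],"gripper":0.85},
    {"rot":[0,0,0],"offset":[0,0,0.1],"gripper":0.7},
    {"rot":[0,0,0],"offset":[0,0,0.1],"gripper":0.6},
    {"rot":[0,0,0],"offset":[0,0,0.1],"gripper":0.6},
    {"rot":[0,0,0],"offset":[0,0,-3],"gripper":0.6},
    {"rot":[0,0,0],"offset":[0,0,-8],"gripper":0.6},
    {"rot":[0,0,0],"offset":[0,0,-12],"gripper":0.6},
    {"rot":[0,0,0],"offset":[0,0,-14],"gripper":0.6},
  ],
)

```text
time_s: 32.2
position: [0.539, -0.2095, 0.2752]
tcp_rot: [[1.0, -0.006, 0.006], [-0.006, -1.0, -0.003], [0.006, 0.003, -1.0]]
force: [0.3, 0.3, -0.3]
opening: 0.402
```

```bash
cat >> h.py <<'E'
def boxpose(c,col,guess,r=30,z=.05):
    u=proj(c,guess)[0];f=cv2.cvtColor(c['frame'],cv2.COLOR_RGB2HSV);H,S,V=[f[:,:,i].astype(int) for i in range(3)]
    m={'red':((H<6)|(H>174))&(S>150)&(V>100),'green':(H>60)&(H<95)&(S>80)&(V>40),'yellow':(H>24)&(H<34)&(S>150)&(V>110)}[col].astype(np.uint8)
    k=np.zeros_like(m);a=np.maximum((u-r).astype(int),0);k[a[1]:int(u[1]+r),a[0]:int(u[0]+r)]=1;m*=k
    n,l,s,ce=cv2.connectedComponentsWithStats(m);i=1+np.argmax(s[1:,4])
    P=np.array([onz(c,p,z)[:2] for p in np.argwhere(l==i)[:,::-1].astype(float)],np.float32)
    (cx,cy),(w,h),ang=cv2.minAreaRect(P*1000);ang=(ang+45)%90-45
    return P.mean(0).round(4),(round(w),round(h)),round(ang,1),int(s[i,4])
E
python3 - <<'E'
from h import *
st();t=ld('t12')
print('red',boxpose(ld('w1'),'red',(.677,.151,.05)),boxpose(t,'red',(.678,.151,.05)))
print('yel',boxpose(ld('w11'),'yellow',(.68,-.166,.05)),boxpose(t,'yellow',(.68,-.166,.05)))
print('grn',boxpose(ld('w2'),'green',(.338,.268,.05),50),boxpose(t,'green',(.338,.268,.05)))
c=snap('wrist','w15');c=snap('side','s15');c=snap('top','t15')
for col,g in(('red',(.678,.151,.05)),('yellow',(.68,-.166,.05)),('green',(.338,.268,.05))):print('side',col,boxpose(ld('s15'),col,g))
E
```

```text
32.2 [ 0.539  -0.2095  0.2752] [ 0.3  0.3 -0.3] 0.402
[[1.0, -0.006, 0.006], [-0.006, -1.0, -0.003], [0.006, 0.003, -1.0]]
red (array([0.6775, 0.1508], dtype=float32), (22, 33), -11.0, 645) (array([0.6788, 0.1513], dtype=float32), (21, 31), -10.9, 93)
yel (array([ 0.6797, -0.1654], dtype=float32), (35, 25), 10.1, 1015) (array([ 0.6802, -0.1647], dtype=float32), (33, 23), 9.4, 102)
grn (array([0.3366, 0.2706], dtype=float32), (23, 33), -10.0, 1914) (array([0.3374, 0.2712], dtype=float32), (19, 29), -10.4, 86)
side red (array([0.7529, 0.0914], dtype=float32), (22, 101), 0.9, 176)
side yellow (array([ 0.6808, -0.1664], dtype=float32), (20, 10), 16.1, 18)
side green (array([0.3364, 0.2698], dtype=float32), (15, 26), -11.1, 51)
```

Boxes: red (0.678,0.151) yaw −11°, yellow (0.680,−0.165) yaw +10°, green (0.337,0.270) yaw −10°. Next to the red box, turning the jaws.

arm_command(
  targets=[
    {"rot":[0,0,-79],"offset":[13.7,-36.1,0],"gripper":0.2},
    {"rot":[0,0,-79],"offset":[13.7,-36.1,0],"gripper":0.2},
    {"rot":[0,0,-79],"offset":[13.7,-36.1,0],"gripper":0.2},
    {"rot":[0,0,-79],"offset":[13.7,-36.1,0],"gripper":0.2},
    {"rot":[0,0,-79],"offset":[13.7,-36.1,0],"gripper":0.2},
    {"rot":[0,0,-79],"offset":[13.7,-36.1,0],"gripper":0.2},
    {"rot":[0,0,-79],"offset":[13.7,-36.1,0],"gripper":0.2},
    {"rot":[0,0,-79],"offset":[13.7,-36.1,0],"gripper":0.2},
  ],
)

```text
time_s: 33.15
position: [0.6765, 0.1546, 0.2684]
tcp_rot: [[0.361, 0.933, -0.004], [0.933, -0.361, 0.0], [-0.001, -0.004, -1.0]]
force: [-0.3, 0.2, 0.3]
opening: 0.797
```

```bash
cat >> h.py <<'E'
def go(x,y,z,yaw):
    """move needed (cm, deg) in tool axes from the measured pose"""
    s=bot.read_state();R=np.array(s['tcp_rot']);p=np.array(s['position'])
    from scipy.spatial.transform import Rotation as Ro
    a=np.radians(yaw);T=np.array([[np.cos(a),np.sin(a),0],[np.sin(a),-np.cos(a),0],[0,0,-1]])
    print('now',p.round(4),'offset cm',(R.T@(np.array([x,y,z])-p)*100).round(2),'rot',np.degrees(Ro.from_matrix(R.T@T).as_rotvec()).round(1))
E
python3 -c "
from h import *
c=snap('top','t16');s=snap('side','s16');print(boxpose(c,'red',(.678,.151,.05)))
go(.678,.151,.2,79)
f=cv2.cvtColor(c['frame'],cv2.COLOR_RGB2HSV);m=((f[:,:,1]<60)&(f[:,:,2]>110)).astype(np.uint8)
q=proj(c,[(.538+sx*.098,-.208+sy*.084,.053) for sx in(1,-1) for sy in(1,-1)]);print(q.round(0).tolist())
k=np.zeros_like(m);k[int(q[:,1].min())-6:int(q[:,1].max())+6,int(q[:,0].min())-6:int(q[:,0].max())+6]=1;m*=k
n,l,st_,ce=cv2.connectedComponentsWithStats(m);i=1+np.argmax(st_[1:,4]);print(st_[i]);P=np.array([onz(c,p,.053)[:2] for p in np.argwhere(l==i)[:,::-1].astype(float)],np.float32);print(cv2.minAreaRect(P*1000))"

```

```text
(array([0.6698, 0.1501], dtype=float32), (16, 14), -14.8, 31)
now [0.6768 0.1564 0.2682] offset cm [-0.46  0.32  6.82] rot [ -0.2  -0.1 -10.2]
[[330.0, 168.0], [393.0, 167.0], [332.0, 242.0], [396.0, 242.0]]
[ 329  167   67   76 4870]
((538.8419189453125, -206.22669982910156), (169.302001953125, 198.86196899414062), 89.9555435180664)
```

Divider sits at (0.539,-0.206), yaw 0, full size visible, so it is lying on the ledges. I finish the turn, settle and descend part way.

arm_command(
  targets=[
    {"rot":[0,0,-10.2],"offset":[-0.4,0.3,3],"gripper":0.2},
    {"rot":[0,0,-10.2],"offset":[-0.4,0.3,7],"gripper":0.2},
    {"rot":[0,0,-10.2],"offset":[-0.4,0.3,10],"gripper":0.2},
    {"rot":[0,0,-10.2],"offset":[-0.4,0.3,10],"gripper":0.2},
    {"rot":[0,0,-10.2],"offset":[-0.4,0.3,10],"gripper":0.2},
  ],
)

```text
time_s: 33.75
position: [0.6775, 0.1456, 0.1698]
tcp_rot: [[0.199, 0.98, -0.003], [0.98, -0.199, -0.0], [-0.001, -0.003, -1.0]]
force: [-0.6, -0.2, 0.9]
opening: 0.803
```

```bash
python3 -c "
from h import *
go(.678,.151,.088,79)"
```

```text
now [0.6775 0.1456 0.1698] offset cm [ 0.54 -0.03  8.18] rot [-0.2  0.1 -0.5]
```

arm_command(
  targets=[
    {"rot":[0,0,0],"offset":[0.4,0,2],"gripper":0.2},
    {"rot":[0,0,0],"offset":[0.4,0,5],"gripper":0.2},
    {"rot":[0,0,0],"offset":[0.4,0,7.5],"gripper":0.2},
    {"rot":[0,0,0],"offset":[0.4,0,8],"gripper":0.2},
    {"rot":[0,0,0],"offset":[0.4,0,8],"gripper":0.4},
    {"rot":[0,0,0],"offset":[0.4,0,8],"gripper":0.6},
    {"rot":[0,0,0],"offset":[0.4,0,8],"gripper":0.6},
    {"rot":[0,0,0],"offset":[0.4,0,8],"gripper":0.6},
  ],
)

```text
time_s: 34.55
position: [0.6803, 0.1504, 0.0935]
tcp_rot: [[0.198, 0.98, 0.004], [0.98, -0.198, 0.0], [0.001, 0.004, -1.0]]
force: [-0.5, 0.9, 4.2]
opening: 0.6
```

arm_command(
  targets=[
    {"rot":[0,0,0],"offset":[0,0,-3],"gripper":0.6},
    {"rot":[0,0,0],"offset":[0,0,-7],"gripper":0.6},
    {"rot":[0,0,0],"offset":[0,0,-11],"gripper":0.6},
    {"rot":[0,0,0],"offset":[0,0,-14],"gripper":0.6},
    {"rot":[0,0,0],"offset":[0,0,-14],"gripper":0.6},
  ],
)

```text
time_s: 35.05
position: [0.6818, 0.1507, 0.2376]
tcp_rot: [[0.198, 0.98, 0.012], [0.98, -0.198, 0.001], [0.003, 0.012, -1.0]]
force: [1.3, -0.0, -0.9]
opening: 0.594
```

```bash
python3 -c "
from h import *
st();go(.538+.053,-.207+.042,.2,90)"
```

```text
35.05 [0.6818 0.1507 0.2376] [ 1.3 -0.  -0.9] 0.594
[[0.198, 0.98, 0.012], [0.98, -0.198, 0.001], [0.003, 0.012, -1.0]]
now [0.6818 0.1507 0.2376] offset cm [-32.75  -2.71   3.63] rot [  0.7  -0.1 -11.4]
```

arm_command(
  targets=[
    {"rot":[0,0,-3],"offset":[-4.5,-0.4,0],"gripper":0.6},
    {"rot":[0,0,-6],"offset":[-9,-0.8,0],"gripper":0.6},
    {"rot":[0,0,-9],"offset":[-13.5,-1.2,0],"gripper":0.6},
    {"rot":[0,0,-11.4],"offset":[-18,-1.6,0],"gripper":0.6},
    {"rot":[0,0,-11.4],"offset":[-22.5,-2,0],"gripper":0.6},
    {"rot":[0,0,-11.4],"offset":[-27,-2.4,0],"gripper":0.6},
    {"rot":[0,0,-11.4],"offset":[-31,-2.7,0],"gripper":0.6},
    {"rot":[0,0,-11.4],"offset":[-32.7,-2.7,0],"gripper":0.6},
  ],
)

```text
time_s: 35.85
position: [0.586, -0.168, 0.23]
tcp_rot: [[0.003, 1.0, -0.003], [1.0, -0.003, 0.0], [0.0, -0.003, -1.0]]
force: [0.3, 0.2, -1.4]
opening: 0.597
```

arm_command(
  targets=[
    {"rot":[0,0,0],"offset":[0,0,2],"gripper":0.6},
    {"rot":[0,0,0],"offset":[0,0,4],"gripper":0.6},
    {"rot":[0,0,0],"offset":[0,0,5],"gripper":0.6},
    {"rot":[0,0,0],"offset":[0,0,5],"gripper":0.6},
    {"rot":[0,0,0],"offset":[0,0,5],"gripper":0.6},
  ],
)

```text
time_s: 36.35
position: [0.5881, -0.1643, 0.1811]
tcp_rot: [[-0.001, 1.0, -0.0], [1.0, 0.001, 0.0], [0.0, -0.0, -1.0]]
force: [-0.8, -0.0, -0.5]
opening: 0.595
```

```bash
python3 -c "
from h import *
st();go(.538+.053,-.207+.042,.148,90)
c=ld('w15')"
```

```text
36.35 [ 0.5881 -0.1643  0.1811] [-0.8 -0.  -0.5] 0.595
[[-0.001, 1.0, -0.0], [1.0, 0.001, 0.0], [0.0, -0.0, -1.0]]
now [ 0.5881 -0.1643  0.1811] offset cm [-0.07  0.29  3.31] rot [-0. -0.  0.]
```

arm_command(
  targets=[
    {"rot":[0,0,0],"offset":[0,0.4,1.5],"gripper":0.6},
    {"rot":[0,0,0],"offset":[0,0.4,2.6],"gripper":0.6},
    {"rot":[0,0,0],"offset":[0,0.4,3.1],"gripper":0.6},
    {"rot":[0,0,0],"offset":[0,0.4,3.4],"gripper":0.6},
    {"rot":[0,0,0],"offset":[0,0.4,3.4],"gripper":0.6},
  ],
)

```text
time_s: 36.85
position: [0.5918, -0.1648, 0.147]
tcp_rot: [[0.0, 1.0, -0.0], [1.0, -0.0, 0.0], [0.0, -0.0, -1.0]]
force: [0.0, -0.3, -1.6]
opening: 0.596
```

arm_command(
  targets=[
    {"rot":[0,0,0],"offset":[0,0,0],"gripper":0.4},
    {"rot":[0,0,0],"offset":[0,0,0],"gripper":0.3},
    {"rot":[0,0,0],"offset":[0,0,0],"gripper":0.3},
    {"rot":[0,0,0],"offset":[0,0,-2],"gripper":0.3},
    {"rot":[0,0,0],"offset":[0,0,-6],"gripper":0.3},
    {"rot":[0,0,0],"offset":[0,0,-8],"gripper":0.3},
    {"rot":[0,0,0],"offset":[0,0,-8],"gripper":0.2},
  ],
)

```text
time_s: 37.55
position: [0.5939, -0.1658, 0.2312]
tcp_rot: [[0.0, 1.0, 0.008], [1.0, 0.0, -0.004], [-0.004, 0.008, -1.0]]
force: [0.6, 0.7, -0.8]
opening: 0.738
```

```bash
python3 -c "
from h import *
st();c=snap('side','s17');t=snap('top','t17');print(boxpose(c,'yellow',(.68,-.165,.05)),boxpose(t,'yellow',(.68,-.165,.05)))
go(.680,-.165,.225,100)"
```

```text
37.55 [ 0.5939 -0.1658  0.2312] [ 0.6  0.7 -0.8] 0.738
[[0.0, 1.0, 0.008], [1.0, 0.0, -0.004], [-0.004, 0.008, -1.0]]
(array([ 0.7049, -0.1626], dtype=float32), (20, 10), 16.0, 17) (array([ 0.7048, -0.161 ], dtype=float32), (33, 23), 9.6, 106)
now [ 0.5918 -0.1648  0.2276] offset cm [-0.02  8.82  0.26] rot [  0.   0. -10.]
```

The yellow box was knocked 25 mm to (0.705,-0.162); both cameras agree and the yaw is unchanged. I adjust the target.

arm_command(
  targets=[
    {"rot":[0,0,-5],"offset":[0.2,4,0],"gripper":0.2},
    {"rot":[0,0,-10],"offset":[0.3,8,0],"gripper":0.2},
    {"rot":[0,0,-10],"offset":[0.3,11.2,0],"gripper":0.2},
    {"rot":[0,0,-10],"offset":[0.3,11.2,3],"gripper":0.2},
    {"rot":[0,0,-10],"offset":[0.3,11.2,6],"gripper":0.2},
    {"rot":[0,0,-10],"offset":[0.3,11.2,6],"gripper":0.2},
    {"rot":[0,0,-10],"offset":[0.3,11.2,6],"gripper":0.2},
  ],
)

```text
time_s: 38.35
position: [0.7029, -0.1615, 0.1652]
tcp_rot: [[-0.173, 0.985, -0.004], [0.985, 0.173, 0.002], [0.002, -0.004, -1.0]]
force: [0.1, 0.4, 0.3]
opening: 0.798
```

```bash
python3 -c "
from h import *
c=snap('side','s18');print(boxpose(c,'yellow',(.705,-.162,.05)))
go(.7045,-.162,.094,100)"
```

```text
Traceback (most recent call last):
  File "h.py", line 37, in boxpose
    n,l,s,ce=cv2.connectedComponentsWithStats(m);i=1+np.argmax(s[1:,4])
                                                     ~~~~~~~~~^^^^^^^^^
ValueError: attempt to get argmax of an empty sequence
```

The side view of the label is hidden by the gripper; the pose is right. Descending 7 cm, gripping and lifting.

arm_command(
  targets=[
    {"rot":[0,0,0],"offset":[0,0.1,2],"gripper":0.2},
    {"rot":[0,0,0],"offset":[0,0.1,5],"gripper":0.2},
    {"rot":[0,0,0],"offset":[0,0.1,6.7],"gripper":0.2},
    {"rot":[0,0,0],"offset":[0,0.1,7.1],"gripper":0.2},
    {"rot":[0,0,0],"offset":[0,0.1,7.1],"gripper":0.4},
    {"rot":[0,0,0],"offset":[0,0.1,7.1],"gripper":0.6},
    {"rot":[0,0,0],"offset":[0,0.1,7.1],"gripper":0.6},
    {"rot":[0,0,0],"offset":[0,0.1,7.1],"gripper":0.6},
  ],
)

```text
time_s: 39.2
position: [0.7057, -0.1619, 0.0979]
tcp_rot: [[-0.173, 0.985, 0.003], [0.985, 0.173, -0.001], [-0.001, 0.002, -1.0]]
force: [-0.2, 0.6, 2.9]
opening: 0.596
```

arm_command(
  targets=[
    {"rot":[0,0,0],"offset":[0,0,-3],"gripper":0.6},
    {"rot":[0,0,0],"offset":[0,0,-7],"gripper":0.6},
    {"rot":[0,0,0],"offset":[0,0,-11],"gripper":0.6},
    {"rot":[0,0,0],"offset":[0,0,-15],"gripper":0.6},
    {"rot":[0,0,0],"offset":[0,0,-15],"gripper":0.6},
  ],
)

```text
time_s: 39.7
position: [0.7082, -0.1629, 0.2545]
tcp_rot: [[-0.174, 0.985, 0.014], [0.985, 0.174, -0.006], [-0.008, 0.013, -1.0]]
force: [0.0, -0.6, -1.4]
opening: 0.593
```

```bash
python3 -c "
from h import *
st();go(.538+.053,-.207-.042,.24,90)"
```

```text
39.7 [ 0.7082 -0.1629  0.2545] [ 0.  -0.6 -1.4] 0.593
[[-0.174, 0.985, 0.014], [0.985, 0.174, -0.006], [-0.008, 0.013, -1.0]]
now [ 0.7082 -0.1629  0.2545] offset cm [ -6.43 -13.06   1.34] rot [ 0.8  0.4 10. ]
```

arm_command(
  targets=[
    {"rot":[0,0,3],"offset":[-2,-4,0],"gripper":0.6},
    {"rot":[0,0,7],"offset":[-4,-8,0],"gripper":0.6},
    {"rot":[0,0,10],"offset":[-5.5,-11,0],"gripper":0.6},
    {"rot":[0,0,10],"offset":[-6.4,-12.8,0],"gripper":0.6},
    {"rot":[0,0,10],"offset":[-6.4,-12.8,2],"gripper":0.6},
    {"rot":[0,0,10],"offset":[-6.4,-12.8,4.5],"gripper":0.6},
    {"rot":[0,0,10],"offset":[-6.4,-12.8,6],"gripper":0.6},
    {"rot":[0,0,10],"offset":[-6.4,-12.8,6],"gripper":0.6},
  ],
)

```text
time_s: 40.5
position: [0.5887, -0.2458, 0.1833]
tcp_rot: [[-0.001, 1.0, -0.005], [1.0, 0.001, 0.003], [0.003, -0.005, -1.0]]
force: [0.1, -0.1, -0.6]
opening: 0.593
```

```bash
python3 -c "
from h import *
c=snap('top','t19');st();go(.538+.053,-.207-.042,.151,90)"
```

```text
40.55 [ 0.5896 -0.2463  0.1849] [ 0.1  0.1 -1.3] 0.593
[[-0.001, 1.0, -0.002], [1.0, 0.001, 0.002], [0.002, -0.002, -1.0]]
now [ 0.5896 -0.2463  0.1849] offset cm [-0.28  0.15  3.39] rot [-0.1 -0.1  0.1]
```

arm_command(
  targets=[
    {"rot":[0,0,0],"offset":[-0.2,0.1,1.5],"gripper":0.6},
    {"rot":[0,0,0],"offset":[-0.2,0.1,2.6],"gripper":0.6},
    {"rot":[0,0,0],"offset":[-0.2,0.1,3.1],"gripper":0.6},
    {"rot":[0,0,0],"offset":[-0.2,0.1,3.4],"gripper":0.6},
    {"rot":[0,0,0],"offset":[-0.2,0.1,3.4],"gripper":0.6},
  ],
)

```text
time_s: 41.05
position: [0.5907, -0.2488, 0.1518]
tcp_rot: [[0.0, 1.0, -0.001], [1.0, -0.0, 0.0], [0.0, -0.001, -1.0]]
force: [-0.3, 0.2, -1.2]
opening: 0.596
```

arm_command(
  targets=[
    {"rot":[0,0,0],"offset":[0,0,0],"gripper":0.4},
    {"rot":[0,0,0],"offset":[0,0,0],"gripper":0.3},
    {"rot":[0,0,0],"offset":[0,0,0],"gripper":0.3},
    {"rot":[0,0,0],"offset":[0,0,-2],"gripper":0.3},
    {"rot":[0,0,0],"offset":[0,0,-6],"gripper":0.3},
    {"rot":[0,0,0],"offset":[0,0,-10],"gripper":0.3},
    {"rot":[0,0,0],"offset":[0,0,-12],"gripper":0.2},
  ],
)

```text
time_s: 41.75
position: [0.5923, -0.2498, 0.2768]
tcp_rot: [[-0.0, 1.0, 0.006], [1.0, 0.0, -0.004], [-0.004, 0.006, -1.0]]
force: [-0.3, 0.2, -1.1]
opening: 0.735
```

```bash
python3 -c "
from h import *
st();t=snap('top','t20');s=snap('side','s20')
print(boxpose(t,'green',(.337,.27,.05)),boxpose(s,'green',(.337,.27,.05)))
for n,i in(('t',t),('s',s)):
  for col,g in(('red',(.591,-.165,.103)),('yellow',(.591,-.249,.103))):
    try: print(n,col,boxpose(i,col,g,20,.103))
    except Exception as e: print(n,col,'none')
go(.337,.27,.25,80)"
```

```text
41.75 [ 0.5923 -0.2498  0.2768] [-0.3  0.2 -1.1] 0.735
[[-0.0, 1.0, 0.006], [1.0, 0.0, -0.004], [-0.004, 0.006, -1.0]]
(array([0.3372, 0.2711], dtype=float32), (19, 29), -10.4, 85) (array([0.3362, 0.2699], dtype=float32), (15, 27), -11.1, 52)
t red (array([ 0.5895, -0.1646], dtype=float32), (20, 31), -1.7, 113)
t yellow none
s red (array([ 0.589 , -0.1659], dtype=float32), (29, 15), 16.2, 30)
s yellow none
now [ 0.5927 -0.25    0.277 ] offset cm [ 52.02 -25.59   2.22] rot [ 0.5  0.3 10. ]
```

arm_command(
  targets=[
    {"rot":[0,0,10],"offset":[4.4,-2.2,0],"gripper":0.2},
    {"rot":[0,0,10],"offset":[8.8,-4.4,0],"gripper":0.2},
    {"rot":[0,0,10],"offset":[13.2,-6.6,0],"gripper":0.2},
    {"rot":[0,0,10],"offset":[17.6,-8.8,0],"gripper":0.2},
    {"rot":[0,0,10],"offset":[22,-11,0],"gripper":0.2},
    {"rot":[0,0,10],"offset":[26.4,-13.2,0],"gripper":0.2},
    {"rot":[0,0,10],"offset":[30.8,-15.4,0],"gripper":0.2},
    {"rot":[0,0,10],"offset":[35.2,-17.6,0],"gripper":0.2},
  ],
)

```text
time_s: 42.65
position: [0.4132, 0.1045, 0.2716]
tcp_rot: [[0.175, 0.985, -0.001], [0.985, -0.175, 0.0], [-0.0, -0.001, -1.0]]
force: [0.7, 1.0, -0.1]
opening: 0.797
```

```bash
python3 -c "
from h import *
t=snap('top','t21');s=snap('side','s21')
for n,i in(('t',t),('s',s)):
  for col,g,z in(('red',(.591,-.165,.103),.103),('yellow',(.591,-.249,.103),.103),('green',(.337,.27,.05),.05)):
    try: print(n,col,boxpose(i,col,g,20,z))
    except Exception as e: print(n,col,'none')
go(.337,.27,.17,80)"
```

```text
t red (array([ 0.5895, -0.1645], dtype=float32), (20, 31), -1.7, 114)
t yellow (array([ 0.5895, -0.2481], dtype=float32), (22, 33), -2.2, 120)
t green none
s red (array([ 0.589 , -0.1659], dtype=float32), (29, 15), 16.2, 30)
s yellow (array([ 0.5939, -0.2499], dtype=float32), (3, 5), 14.5, 4)
s green (array([0.3362, 0.2699], dtype=float32), (15, 27), -11.1, 52)
now [0.4096 0.1072 0.2711] offset cm [14.83 -9.81 10.19] rot [-0.4 -0.   0.4]
```

Red and yellow stand on the divider. I go on to green at height, then down.

arm_command(
  targets=[
    {"rot":[0,0,0],"offset":[4.2,-2.8,1],"gripper":0.2},
    {"rot":[0,0,0],"offset":[8.4,-5.6,2],"gripper":0.2},
    {"rot":[0,0,0],"offset":[12.4,-8.2,4],"gripper":0.2},
    {"rot":[0,0,0],"offset":[14.7,-9.7,7],"gripper":0.2},
    {"rot":[0,0,0],"offset":[14.7,-9.7,10],"gripper":0.2},
    {"rot":[0,0,0],"offset":[14.7,-9.7,10],"gripper":0.2},
    {"rot":[0,0,0],"offset":[14.7,-9.7,10],"gripper":0.2},
  ],
)

```text
time_s: 43.45
position: [0.3451, 0.2642, 0.1718]
tcp_rot: [[0.174, 0.985, -0.002], [0.985, -0.174, -0.001], [-0.001, -0.002, -1.0]]
force: [-0.3, -0.4, -0.2]
opening: 0.798
```

```bash
python3 -c "
from h import *
go(.337,.27,.094,80)"
```

```text
now [0.3451 0.2642 0.1718] offset cm [ 0.44 -0.89  7.79] rot [-0.1  0.1 -0. ]
```

arm_command(
  targets=[
    {"rot":[0,0,0],"offset":[0.4,-0.7,2],"gripper":0.2},
    {"rot":[0,0,0],"offset":[0.4,-0.7,5],"gripper":0.2},
    {"rot":[0,0,0],"offset":[0.4,-0.7,7],"gripper":0.2},
    {"rot":[0,0,0],"offset":[0.4,-0.7,7.7],"gripper":0.2},
    {"rot":[0,0,0],"offset":[0.4,-0.7,7.7],"gripper":0.4},
    {"rot":[0,0,0],"offset":[0.4,-0.7,7.7],"gripper":0.6},
    {"rot":[0,0,0],"offset":[0.4,-0.7,7.7],"gripper":0.6},
    {"rot":[0,0,0],"offset":[0.4,-0.7,7.7],"gripper":0.6},
  ],
)

```text
time_s: 44.25
position: [0.3395, 0.27, 0.0964]
tcp_rot: [[0.174, 0.985, 0.002], [0.985, -0.174, 0.001], [0.001, 0.002, -1.0]]
force: [0.4, -1.8, 6.0]
opening: 0.596
```

arm_command(
  targets=[
    {"rot":[0,0,0],"offset":[0,0,-3],"gripper":0.6},
    {"rot":[0,0,0],"offset":[0,0,-7],"gripper":0.6},
    {"rot":[0,0,0],"offset":[0,0,-11],"gripper":0.6},
    {"rot":[0,0,0],"offset":[0,0,-15],"gripper":0.6},
    {"rot":[0,0,0],"offset":[0,0,-15],"gripper":0.6},
  ],
)

```text
time_s: 44.75
position: [0.3408, 0.2711, 0.25]
tcp_rot: [[0.173, 0.985, 0.011], [0.985, -0.173, 0.005], [0.007, 0.01, -1.0]]
force: [0.7, 0.3, -1.2]
opening: 0.594
```

```bash
python3 -c "
from h import *
st();go(.486,-.207,.24,90)"
```

```text
44.75 [0.3408 0.2711 0.25  ] [ 0.7  0.3 -1.2] 0.594
[[0.173, 0.985, 0.011], [0.985, -0.173, 0.005], [0.007, 0.01, -1.0]]
now [0.3408 0.2711 0.25  ] offset cm [-44.58  22.57   0.92] rot [  0.6  -0.3 -10. ]
```

arm_command(
  targets=[
    {"rot":[0,0,-3],"offset":[-3.5,3.2,0],"gripper":0.6},
    {"rot":[0,0,-6],"offset":[-7,6.4,0],"gripper":0.6},
    {"rot":[0,0,-10],"offset":[-10.5,9.6,0],"gripper":0.6},
    {"rot":[0,0,-10],"offset":[-14,12.8,0],"gripper":0.6},
    {"rot":[0,0,-10],"offset":[-17.7,15.8,0],"gripper":0.6},
    {"rot":[0,0,-10],"offset":[-21.7,18,0],"gripper":0.6},
    {"rot":[0,0,-10],"offset":[-26,20,0],"gripper":0.6},
    {"rot":[0,0,-10],"offset":[-30.5,21.5,0],"gripper":0.6},
  ],
)

```text
time_s: 45.55
position: [0.4976, -0.0696, 0.2442]
tcp_rot: [[-0.0, 1.0, -0.001], [1.0, 0.0, 0.001], [0.001, -0.001, -1.0]]
force: [-0.4, 0.8, -0.9]
opening: 0.595
```

```bash
python3 -c "
from h import *
go(.488,-.207,.18,90)"
```

```text
now [ 0.4976 -0.0696  0.2442] offset cm [-13.75  -0.95   6.41] rot [-0.1 -0.   0. ]
```

arm_command(
  targets=[
    {"rot":[0,0,0],"offset":[-4.5,-0.3,0],"gripper":0.6},
    {"rot":[0,0,0],"offset":[-9,-0.6,0],"gripper":0.6},
    {"rot":[0,0,0],"offset":[-12.5,-0.8,0],"gripper":0.6},
    {"rot":[0,0,0],"offset":[-13.5,-0.9,2],"gripper":0.6},
    {"rot":[0,0,0],"offset":[-13.5,-0.9,5],"gripper":0.6},
    {"rot":[0,0,0],"offset":[-13.5,-0.9,6.3],"gripper":0.6},
    {"rot":[0,0,0],"offset":[-13.5,-0.9,6.3],"gripper":0.6},
    {"rot":[0,0,0],"offset":[-13.5,-0.9,6.3],"gripper":0.6},
  ],
)

```text
time_s: 46.35
position: [0.4881, -0.2025, 0.1816]
tcp_rot: [[-0.0, 1.0, -0.001], [1.0, 0.0, 0.001], [0.001, -0.001, -1.0]]
force: [0.3, -0.2, -1.4]
opening: 0.598
```

```bash
python3 -c "
from h import *
go(.488,-.207,.150,90)"
```

```text
now [ 0.4881 -0.2025  0.1816] offset cm [-0.45 -0.01  3.16] rot [-0.1 -0.1  0. ]
```

arm_command(
  targets=[
    {"rot":[0,0,0],"offset":[-0.3,0,1.5],"gripper":0.6},
    {"rot":[0,0,0],"offset":[-0.3,0,2.5],"gripper":0.6},
    {"rot":[0,0,0],"offset":[-0.3,0,3],"gripper":0.6},
    {"rot":[0,0,0],"offset":[-0.3,0,3.2],"gripper":0.6},
    {"rot":[0,0,0],"offset":[-0.3,0,3.2],"gripper":0.6},
  ],
)

```text
time_s: 46.85
position: [0.4886, -0.2057, 0.1503]
tcp_rot: [[-0.0, 1.0, 0.0], [1.0, 0.0, 0.0], [0.0, 0.0, -1.0]]
force: [-0.1, -0.1, -0.4]
opening: 0.595
```

arm_command(
  targets=[
    {"rot":[0,0,0],"offset":[0,0,0],"gripper":0.4},
    {"rot":[0,0,0],"offset":[0,0,0],"gripper":0.3},
    {"rot":[0,0,0],"offset":[0,0,0],"gripper":0.3},
    {"rot":[0,0,0],"offset":[0,0,-2],"gripper":0.3},
    {"rot":[0,0,0],"offset":[0,0,-6],"gripper":0.3},
    {"rot":[0,0,0],"offset":[0,0,-10],"gripper":0.3},
    {"rot":[0,0,0],"offset":[0,0,-13],"gripper":0.2},
  ],
)

```text
time_s: 47.55
position: [0.4889, -0.2061, 0.2829]
tcp_rot: [[0.0, 1.0, 0.002], [1.0, -0.0, -0.002], [-0.002, 0.002, -1.0]]
force: [0.2, 0.8, 0.1]
opening: 0.733
```

arm_command(
  targets=[
    {"rot":[0,0,0],"offset":[4.5,0,0],"gripper":0.2},
    {"rot":[0,0,0],"offset":[9,0,0],"gripper":0.2},
    {"rot":[0,0,0],"offset":[13.5,0,0],"gripper":0.2},
    {"rot":[0,0,0],"offset":[18,0,0],"gripper":0.2},
    {"rot":[0,0,0],"offset":[22,0,0],"gripper":0.2},
    {"rot":[0,0,0],"offset":[24,0,0],"gripper":0.2},
    {"rot":[0,0,0],"offset":[24,0,0],"gripper":0.2},
    {"rot":[0,0,0],"offset":[24,0,0],"gripper":0.2},
  ],
)

```text
time_s: 48.35
position: [0.4886, 0.0342, 0.2805]
tcp_rot: [[-0.001, 1.0, 0.001], [1.0, 0.001, -0.001], [-0.001, 0.001, -1.0]]
force: [0.1, -0.2, 0.2]
opening: 0.801
```

```bash
python3 - <<'E'
from h import *
st();t=snap('top','tf');s=snap('side','sf')
for col,g in(('red',(.589,-.165,.103)),('yellow',(.589,-.249,.103)),('green',(.485,-.207,.103))):
    for i in (t,s):
        try: print(col,boxpose(i,col,g,20,.103))
        except Exception: print(col,'none')
g=lambda x:cv2.resize(x,(400,300),interpolation=cv2.INTER_CUBIC)
cv2.imwrite('pics/final.png',np.vstack([np.hstack([g(t['frame'][60:300,80:400]),g(t['frame'][145:265,300:460])]),np.hstack([g(s['frame']),g(s['frame'][125:215,250:370])])])[:,:,::-1])
E
```

```text
48.35 [0.4886 0.0342 0.2805] [ 0.1 -0.2  0.2] 0.801
[[-0.001, 1.0, 0.001], [1.0, 0.001, -0.001], [-0.001, 0.001, -1.0]]
red (array([ 0.5896, -0.1646], dtype=float32), (20, 31), -1.7, 113)
red (array([ 0.5884, -0.165 ], dtype=float32), (21, 27), -17.1, 34)
yellow (array([ 0.5894, -0.2482], dtype=float32), (22, 33), -2.2, 122)
yellow (array([ 0.5939, -0.2499], dtype=float32), (10, 5), 16.3, 8)
green (array([ 0.4861, -0.2047], dtype=float32), (15, 25), -2.1, 59)
green (array([ 0.4842, -0.2063], dtype=float32), (11, 19), -5.6, 15)
```

View pics/final.png

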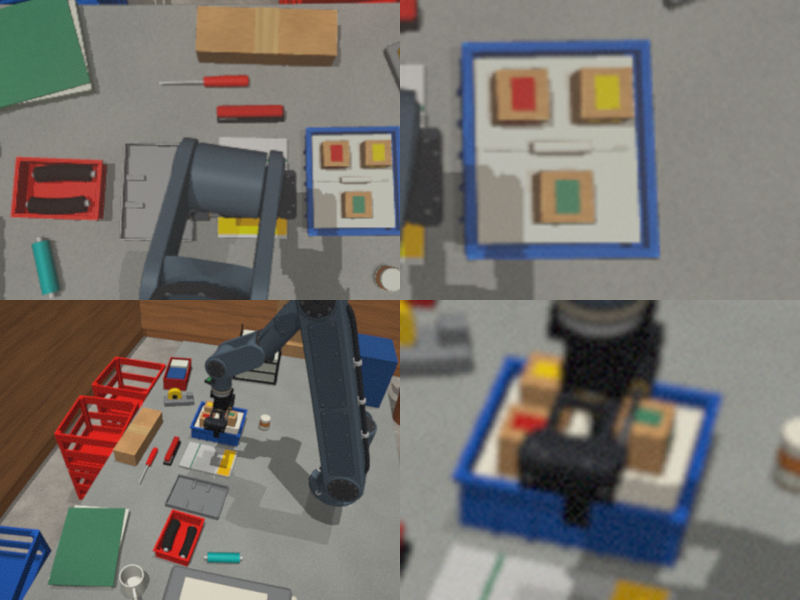

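Three boxes stand upright on the divider in the crate. Two rollers are in the bin and the tray is empty. The stapler, screwdriver and jar are in place and the gripper is clear. Handing in.

```bash
python3 -c "
from rig import ticket
print(ticket.hand_in())"
```

```text
the job is handed in; nothing more can be done
None
```

The job is done and handed in at about 48 s of the 210 s. I can't confirm the verdict, because handing in reports none.

- **Rollers:** each one was laid on the yellow band, let go, rolled past the green line and put away before the next. The near and middle rollers were bent: the bow visibly turned as they rolled, and they lurched. They are in the red bin. The far roller ran true and is in the crate's middle lane.
- **Divider:** it sits on the ledges at about (0.539, -0.206), against a measured crate centre of (0.538, -0.208). Its height as it was set down matched a level seat on the ledges. I did not measure its tilt separately.
- **Parts boxes:** all three stand upright on the divider. Top and side views agree to about 5 mm, with the side view of the yellow label mostly hidden. The yellow box was knocked about 25 mm aside during the run, so I measured it again before gripping it.
- **Bystanders:** the stapler, screwdriver and jar looked unmoved in the last picture; I did not measure them.
- **Checks that disagreed:** the crate rim measured 7–9 mm larger than the text says, but its centre was consistent between views. A few early two-view height estimates of the rollers were poor, so I used the known heights there.
- **Contact force:** the wrist read about 30 N when the third roller was set down on the plate, well under the 120 N limit.

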